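# Prove the refitted catch on the thread cabinet

### The arm

A 6-joint arm with a two-finger parallel gripper is mounted at the origin on the work surface; the furniture and walls round the work are solid. World frame = base frame: x ahead of the robot, y to its left, z up, the work surface at z = 0. Lengths are in m, angles in rad, forces in N, time in s.
With the tool pointing down it reaches from about 0.325 to 1 m from the base axis. Payload 5.1 kg.
Tool frame: the origin (TCP) lies between the finger pads; the fingertips stand 8 mm ahead of it and the grasp point (between the pads) lies 11 mm behind it (tip_extent is the distance from the TCP to the fingertips, in m); z points along the fingers, y is the direction in which the jaws open and shut (so a half turn about z gives the same grasp; the last joint's range is limited). The gripper opens to 85 mm and grips with 20 to 120 N. Pads are 22 mm wide; open, the fingers measure 114 mm over their backs; the gripper's body (76 mm by 85 mm) begins 54 mm behind the grasp point. The pads swing forward as they close: fully open they stand 13 mm farther back than shut.
Start: joints at [-1.198, 0.124, 1.65, -0, 1.367, -0.083], TCP at [0.286, -0.584, 0.239] pointing down, gripper open.
Joint ranges: [-2.61, 2.61], [-1.02, 2.33], [0.03, 2.71], [-1.35, 4.49], [0.32, 2.68], [-2.91, 2.91]. Speed limits (rad/s): [2.57, 2.57, 3.14, 3.14, 3.14, 3.14].

### API

Orientations are given as a unit quaternion [w, x, y, z].
In Python, from station import sense, read_camera, finish_job, find_in, mark_of, tip_extent gives the robot as it stands.
- The arm moves only by the tool drive_tool, never from a script. Its argument "rows" is a list of rows, each a list of 5 numbers: the shift along the world's x, y, z in mm, then the turn about the world's z in degrees, then the finger opening in mm, from 0 to 85.4. In form: [[tx, ty, tz, twist, jaw], ...]. A call has 1 to 8 rows; each row shifts and turns the commanded pose from where the row before left it; what a row does not reach is not made up. A row lasts 1/8 s, in which the tool goes at most 62.5 mm and 10.7 degrees, less where a joint would pass 70% of its speed; a pose out of reach is approached as far as the arm can. A call is refused whole if a number of a shift passes 62.5 or a number of a turn 10.7, either way. A call with a gripper value outside its range is refused whole. The fingers move at their own pace and stop on an object; the grip force is fixed at half the most. Time passes only in rows, so rows that do not move let the fingers close. It gives the time, the measured TCP pose, the force and the opening at its end, in the units of the state.
- sense(): the state, without advancing time (a new reading comes with each control period).
- read_camera(name): name is "side" or "top"; returns a dict with "img" (480x640x3 uint8, red, green, blue), "fov_y" (degrees; the focal length in pixels is half the picture's height over the tangent of half this angle, whatever the lens; pixels are square), "cx", "cy" (the principal point, pixels), "k1" (the pictures are not rectified: a ray, as slopes to the right and down, at radius r is drawn at 1 + k1 r^2 times it, then the intrinsics apply), "rvec" (rotation vector, rad) and "tvec" (3), from world to camera coordinates, as OpenCV has them. Camera axes: x right, y down, z forward; pixel columns grow to the right and rows downward; lengths in m; the calibration is good to about 2 mm. A picture is of the moment at which its call begins. There is no depth.
- finish_job(): hands the job in, once; it reports no verdict.
Trained networks look in a picture, given as the dict that the camera call returned (one of the last four; its "shot" number tells which), for a name from the list of things; names that differ only in an ending like _2 or _b are one class to them, and where a whole thing is asked for, a point or a joint stands for the part that bears it (a point fixed in the world has none). Each returns a list of dicts, best first, with "score" (0 to 1); they miss things now and then, are a little off and sometimes report something else, mostly with a low value. They report only what shows in the picture. A call takes as long as a camera call.
- find_in(label, picture): "location" ([x, y, z] in m, in world coordinates, good to about 4 mm: the middle of the surface that is visible of it).
- mark_of(label, picture): "location" ([x, y, z] in m, in world coordinates, good to about 4 mm: a listed point, or the origin of a listed thing).
The state is a dict: "time_s": time; "joints": joint angles; "joint_velocities": joint speeds; "effort": joint torques, N m; "eef_pos": TCP position; "tcp_rot": TCP orientation; "force": force on the tool from outside, world axes, zero at the start; "wrist_torque": the same for the moment, N m; "grip_width": opening from 0.0 (shut) to 1.0 (fully open).
Only numpy, scipy, OpenCV 4.12 (cv2) and the standard library are available. Lean on these libraries where they do the work, as an engineer would, in place of code of your own. Each camera call takes 0.05 s, during which the arm holds its last target.

### The job

The roller catch of the small thread cabinet has just been refitted and needs proving with the door loaded. Stand the blue spool in the rack inside the open door, push the door shut until the catch snaps and holds it with your hand right off it, then pull it open through the catch and leave it at least 45 degrees open with the spool upright in its rack. Go by feel: no slamming, and stop as soon as it has snapped, since pressing the shut door on with more than about 10 N would tear out the catch's two small screws; do not shift the jar, its lid or the glass dish.

Things in the scene. Friction and masses are not known exactly. Their poses are not given: they have to be found in the camera images.
- cabinet: small plywood cabinet standing fixed on the table, 110 deep (x) x 180 wide (y) x 200 high; origin at the centre of its underside, its open front faces its own -x. Walls 12 mm, the top spans z 188 to 200. A bracelet lies on its top
- door (a joint): door angle about the upright hinge, rad, growing as it opens (clockwise seen from above, free edge to the cabinet's -x); 0 = parallel to the front. Starts 0.85 to 1.1 and stays where it is left (hinge friction 0.2 N at the handle). Caught by the roller it rests somewhere between 0.005 and 0.105, depending on where the catch was screwed on; not caught, it is pushed out to 0.05 more
- strike: flat steel tongue on the door's inner face with a round 5 mm hump; origin at its tip, door frame (42.6, -146, 163) mm. The hump must pass under a sprung 9 mm roller hung below the cabinet's top: about 7 N at the handle to push in, 4 N to pull out. Past it the roller draws the door the last 2 mm until the tip meets a hard rubber stop. The catch sits in slotted holes: depth unknown by 14 mm
- hinge (a point): point on the hinge axis, 190 mm above the table, 57 mm in front of the cabinet's origin and 87 mm to its left (cabinet frame -57, +87, 190 mm); axes as the cabinet
- handle (a point): grasp point on the door's upright bar pull: round steel bar 9 mm thick, straight from z 116 to 176 mm, bent back to the door at both ends, 30 mm clear behind it. Door frame (-48, -146, 162) mm: origin on the hinge axis at table height, -y along the door to its free edge, -x out of its outer face. Door 174 wide, outer face at x -13, inner at -1, z 8 to 196 mm
- rack (a point): middle of the floor of the open-topped plywood rack on the door's inner face, 112 mm above the table; inside 59 x 59 mm, walls 20 mm high above the floor, 3 mm thick; axes as the door (door frame 31.5, -100, 112 mm). The door panel is its fourth wall and rises 84 mm above the rack floor, so grip the spool along the door's y
- spool: spool of blue thread standing upright on the table, 51 mm diameter, 60 mm high, 30 to 95 g; origin at the centre of its underside, z up its axis
- wax_jar: bystander: low white open jar, 52 mm diameter, 24 mm high; origin under its centre
- wax_lid: bystander: white jar lid lying open side up, 55 mm diameter, 9 mm high; origin under its centre
- dish: bystander: eight-sided glass dish with a few beads, 67 mm across, 18 mm high; origin under its centre

How it is judged:
On the way, in this order (a step that is already met when the one before it is completed fails the run):
1. the spool stands upright on the floor of the open door's rack and has been let go (x of spool in the frame of rack between -0.008 and 0.008 m and y of spool in the frame of rack between -0.008 and 0.008 m and z of spool in the frame of rack between -0.006 and 0.006 m and angle between spool's own z axis and vertical below 0.15 rad and contact force between each of the arm, the fingers and spool below 0.2 N and value of joint door above 0.4 rad), for 0.2 s.
2. the door is snapped shut and stays so with the hand off it, the roller holding its strike on the stop with over 2 N, the spool in its rack (value of joint door below 0.13 rad and contact force between strike and anything else above 2 N and velocity of joint door between -0.03 and 0.03 rad/s and contact force between each of the arm, the fingers and door below 0.2 N and x of spool in the frame of rack between -0.008 and 0.008 m and y of spool in the frame of rack between -0.008 and 0.008 m and z of spool in the frame of rack between -0.006 and 0.006 m and angle between spool's own z axis and vertical below 0.15 rad), for 0.4 s.
3. the door has been pulled open through the catch, by 43 degrees or more (value of joint door above 0.75 rad), for 0.2 s.
At the end, for the whole second after the job is handed in: The door stands still, open by at least 0.75 rad (43 degrees), after having been snapped shut, and the spool stands upright in the door's rack, within 8 mm of its middle and 6 mm of its floor, at rest and released (value of joint door above 0.75 rad and velocity of joint door between -0.03 and 0.03 rad/s and x of spool in the frame of rack between -0.008 and 0.008 m and y of spool in the frame of rack between -0.008 and 0.008 m and z of spool in the frame of rack between -0.006 and 0.006 m and angle between spool's own z axis and vertical below 0.15 rad and linear speed of spool below 0.02 m/s); the robot touches nothing.
It fails at once if the door's strike is slammed or pressed on the catch's stop with more than 14.5 N (the roller's own pull of 4 N and a push of 10 N at the handle) (contact force between strike and anything else above 14.5 N).
It fails at once if the jar, its lid or the glass dish is shifted by more than 15 mm (distance of any of wax_jar, wax_lid, dish from where it was at the start of the episode above 0.015 m).
It also fails if it takes over 69 s, if anything falls off the work surface, if the arm or the gripper's body presses on something with over 40 N, if the wrist force passes 120 N, or if a joint passes its speed limit or range.

## Working session

There is one attempt and no reset: what is moved stays moved. The work goes in short steps, Python scripts to look and compute and a tool call to move; the robot and the scene stay as the last step left them, time stands still between calls to the robot, and variables do not carry over. Pictures are saved under pics/ and viewed, and the job is handed in when it is done.

Besides the shell and the picture viewer there is one more tool, called after ">>>" as name(argument=value, ...), one argument or row to a line, values as JSON. drive_tool: Moves the arm, as the interface text tells. Its arguments: {"type":"object","properties":{"rows":{"type":"array"}},"required":["rows"]}

```bash
mkdir -p pics; ls
cat > h.py <<'E'
import numpy as np, cv2
from station import *
def snap(n,f):
    p=read_camera(n); cv2.imwrite(f'pics/{f}.png',p['img'][:,:,::-1]); return p
def proj(p,X):
    X=np.atleast_2d(np.array(X,float)); R,_=cv2.Rodrigues(np.array(p['rvec'],float)); c=(X@R.T)+np.array(p['tvec']).ravel()
    s=c[:,:2]/c[:,2:]; r2=(s**2).sum(1,keepdims=True); s=s*(1+p['k1']*r2)
    f=240/np.tan(np.radians(p['fov_y'])/2); return s*f+[p['cx'],p['cy']]
E
python3 - <<'E'
from h import *
print(sense()); print(tip_extent)
for n in ('side','top'):
    p=snap(n,n+'0'); print(n,{k:v for k,v in p.items() if k!='img'})
    for l in ['cabinet','door','strike','hinge','handle','rack','spool','wax_jar','wax_lid','dish']:
        print(l,[(np.round(d['location'],4).tolist(),round(d['score'],2)) for d in mark_of(l,p)[:2]])
E
```

```text
pics
{'time_s': 0.0, 'joints': array([-1.19759957e+00,  1.24531903e-01,  1.65169921e+00, -2.60173116e-05,
        1.36749323e+00, -8.25637795e-02]), 'joint_velocities': array([-0.00013816,  0.00105265,  0.00202389, -0.00044467, -0.00107076,
       -0.0019722 ]), 'effort': array([-2.04233072e-05, -4.23613250e+01, -3.65453267e+01, -7.49557489e-05,
        6.75039890e-03,  1.79948707e-06]), 'eef_pos': array([ 0.28586255, -0.58309373,  0.23802075]), 'tcp_rot': array([-1.05276620e-03,  9.74146309e-01,  2.25915543e-01, -1.66943932e-04]), 'force': array([ 0.76671591, -0.37894455, -0.56504153]), 'wrist_torque': array([-0.01688195,  0.01571954, -0.02239648]), 'grip_width': 1.003728354230812}
0.008
side {'fov_y': 48.4619736706682, 'cx': 316.3448492343974, 'cy': 240.40686880233812, 'k1': -0.021579138886547874, 'rvec': array([ 2.18185058,  1.08022012, -0.45291825]), 'tvec': array([-0.30681755, -0.22719998,  1.40376071]), 'shot': 1}
cabinet [([0.6017, 0.1667, -0.0023], 0.68), ([0.6025, -0.056, 0.0025], 0.58)]Traceback (most recent call last):
  File "<stdin>", line 6, in <module>
ValueError: it knows: cabinet, dish, handle, hinge, rack, spool, strike, wax_jar, wax_lid
```

Run:
```python
from h import *
for n in ('side','top'):
    p=snap(n,n+'1')
    if n=='top': print(n,{k:v for k,v in p.items() if k!='img'})
    for l in ['cabinet','strike','hinge','handle','rack','spool','wax_jar','wax_lid','dish']:
        print(l,[(np.round(d['location'],4).tolist(),round(d['score'],2)) for d in mark_of(l,p)[:3]])
```

```text
cabinet [([0.5965, 0.1691, -0.0015], 0.69)]
strike [([0.4682, 0.1013, 0.1627], 0.57), ([0.5982, 0.167, 0.0008], 0.16)]
hinge [([0.5257, 0.2489, 0.1941], 0.58)]
handle [([0.3982, 0.166, 0.161], 0.79), ([0.6042, -0.0573, 0.004], 0.59), ([0.4879, 0.1499, 0.11], 0.21)]
rack [([0.4904, 0.1512, 0.1083], 0.89)]
spool [([0.5234, -0.1029, -0.0027], 0.94)]
wax_jar [([0.6045, -0.0575, 0.0037], 0.82), ([0.5245, -0.1018, -0.0029], 0.64)]
wax_lid []
dish [([0.4859, -0.2734, -0.0002], 0.69), ([0.5992, 0.164, -0.0007], 0.54)]
top {'fov_y': 57.53451139318408, 'cx': 318.66469086900054, 'cy': 244.27119944948018, 'k1': 0.0024066385285209484, 'rvec': array([ 2.19294022, -2.16761439,  0.09163098]), 'tvec': array([-0.01255368,  0.54939588,  0.97469328]), 'shot': 3}
cabinet [([0.5975, 0.1677, 0.0003], 0.65)]
strike [([0.4679, 0.1056, 0.1596], 0.54)]
hinge [([0.5316, 0.2433, 0.191], 0.94)]
handle [([0.5947, 0.1704, -0.0017], 0.72), ([0.4, 0.1611, 0.1614], 0.65), ([0.6014, -0.0643, 0.0028], 0.2)]
rack [([0.4873, 0.1504, 0.1135], 0.83)]
spool [([0.5195, -0.099, 0.0026], 0.68)]
wax_jar [([0.605, -0.062, 0.0017], 0.66), ([0.4655, 0.1028, 0.1605], 0.53)]
wax_lid [([0.618, -0.132, 0.0038], 0.74)]
dish [([0.4915, -0.2698, 0.0007], 0.63)]
```

View pics/side0.png

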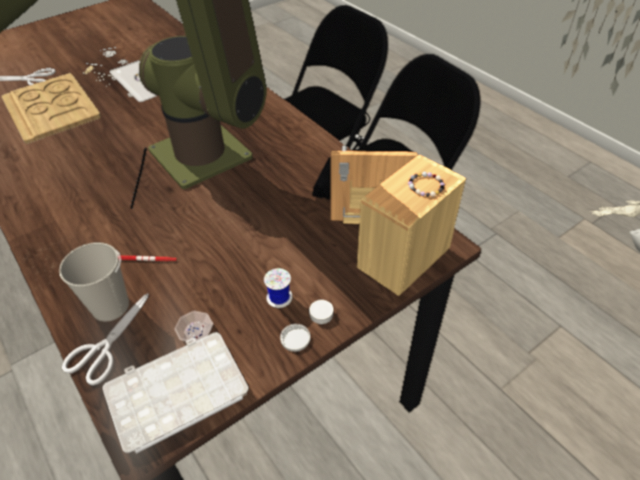

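```bash
ls pics
```

```text
side0.png
side1.png
top1.png
```

View pics/top1.png

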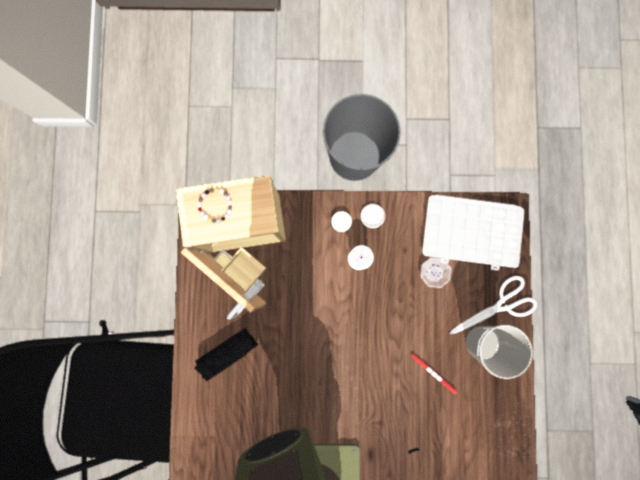

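Run:
```python
from h import *
from scipy.optimize import least_squares
s=snap('side','s2');t=snap('top','t2')
for p in (s,t):
    print(proj(p,[[0.286,-0.584,0.239],[0,0,0],[.52,-.1,0]]).round())
# fuse: cabinet yaw ψ, cabinet origin, door angle
obs={}
for l in ['cabinet','strike','hinge','handle','rack']:
    obs[l]=[]
ref={'cabinet':(.5975,.1677,0)}
for l in obs:
    for k in range(4):
        for p in (s,t):
            if k: p=read_camera('side' if p is s else 'top')
            for d in mark_of(l,p)[:2]:
                obs[l].append(d['location'])
    print(l,np.round(obs[l],3).tolist())
```

```text
[[-66. 262.]
 [200. 154.]
 [279. 298.]]
[[650. 389.]
 [313. 491.]
 [359. 258.]]
cabinet [[0.599, 0.168, -0.0], [0.396, 0.164, 0.16], [0.597, 0.169, -0.002], [0.616, -0.128, 0.003], [0.601, 0.166, -0.003], [0.601, 0.168, 0.002], [0.6, 0.166, 0.002], [0.596, 0.167, 0.0], [0.601, 0.169, -0.002], [0.593, 0.17, -0.001], [0.519, -0.1, 0.001]]Traceback (most recent call last):
  File "<stdin>", line 15, in <module>
ValueError: only the last four pictures can be asked about
```

```bash
cat > fit.py <<'E'
from h import *
from scipy.optimize import least_squares
def Rz(a): c,s=np.cos(a),np.sin(a); return np.array([[c,-s,0],[s,c,0],[0,0,1]])
DP={'strike':(.0426,-.146,.163),'handle':(-.048,-.146,.162),'rack':(.0315,-.1,.112)}
def model(q):
    cx,cy,yaw,th=q; R=Rz(yaw); c=np.array([cx,cy,0]); h=c+R@np.array([-.057,.087,0])
    D=R@Rz(-th); m={'cabinet':c,'hinge':h+[0,0,.19]}
    for k,v in DP.items(): m[k]=h+D@np.array(v)
    return m,h,D
def collect(n=3,labels=('cabinet','strike','hinge','handle','rack')):
    obs={l:[] for l in labels}
    for k in range(n):
        for c in ('side','top'):
            p=read_camera(c)
            for l in labels:
                for d in mark_of(l,p)[:3]: obs[l].append(d['location'])
    return obs
def fit(obs,q0=(.598,.168,0,.95),free=(1,1,1,1)):
    q0=np.array(q0,float); m0=model(q0)[0]; fr=np.array(free,bool)
    def res(x):
        q=q0.copy(); q[fr]=x; m=model(q)[0]
        return np.concatenate([(np.array(o)-m[l])[:2] for l in obs if l in m for o in obs[l] if np.linalg.norm(np.array(o)-m0[l])<.035])
    r=least_squares(res,q0[fr],loss='soft_l1',f_scale=.004); q0[fr]=r.x; return q0,r
E
python3 - <<'E'
from fit import *
import json
obs=collect(4,('cabinet','strike','hinge','handle','rack','spool'))
for i in range(2):
    q,r=fit(obs,(.598,.168,0,.95) if i==0 else q)
print(q.round(4),r.cost,len(r.fun))
m,h,D=model(q)
for l in m: 
    o=np.array([o for o in obs[l] if np.linalg.norm(np.array(o)-m[l])<.04]); print(l,m[l].round(4),o.mean(0).round(4),o.std(0).round(4),len(o))
o=np.array([o for o in obs['spool'] if np.linalg.norm(np.array(o)-[.521,-.1,0])<.02]);print('spool',o.mean(0).round(4),o.std(0),len(o))
C=np.array([q[0],q[1],0]);R=Rz(q[2])
pts=[C+R@np.array([a,b,z]) for z in (0,.2) for a,b in ((-.055,-.09),(.055,-.09),(.055,.09),(-.055,.09))]
dpts=[h+D@np.array(v) for z in (.008,.196) for v in ((-.013,0,z),(-.013,-.174,z),(-.001,-.174,z))]
hp=[h+D@np.array((-.048,-.146,z)) for z in(.116,.176)]
S=[(.521+.0255*np.cos(a),-.1+.0255*np.sin(a),z) for z in (0,.06) for a in np.linspace(0,6.28,16)]
for n in('side','top'):
    p=read_camera(n); im=p['img'][:,:,::-1].copy(); im=cv2.resize(im,None,fx=3,fy=3,interpolation=cv2.INTER_CUBIC)
    for P,c in ((pts,(0,0,255)),(dpts,(255,0,0)),(hp,(0,255,0)),(S,(0,255,255)),([(.29,.18,0)],(255,0,255))):
        for u in proj(p,P): cv2.circle(im,tuple(int(v) for v in ((u+.5)*3)),3,c,-1)
    if n=='side': a=im[390:990,700:1430]
    else: a=im[500:1100,500:1200]
    cv2.imwrite(f'pics/ov_{n}.png',a)
    print(n, proj(p,[(.29,.18,0)]))
E
```

```text
[0.5977 0.1685 0.1478 0.8429] 0.00012655980569381428 78
cabinet [0.5977 0.1685 0.    ] [ 0.5983  0.168  -0.0014] [0.0016 0.0012 0.0007] 8
hinge [0.5285 0.2462 0.19  ] [0.5285 0.2474 0.1932] [0.0016 0.0007 0.0016] 8
strike [0.4677 0.1068 0.163 ] [0.4668 0.1045 0.1604] [0.0012 0.002  0.0014] 8
handle [0.3981 0.1648 0.162 ] [0.3975 0.1647 0.1602] [0.0025 0.002  0.0017] 7
rack [0.4886 0.1492 0.112 ] [0.4895 0.1507 0.1113] [0.001  0.0013 0.0017] 8
spool [ 5.218e-01 -1.025e-01 -2.000e-04] [0.00391823 0.00192317 0.00283901] 8
side [[320.87983724 183.13053584]]
top [[235.79078001 357.40933408]]
```

View pics/ov_side.png

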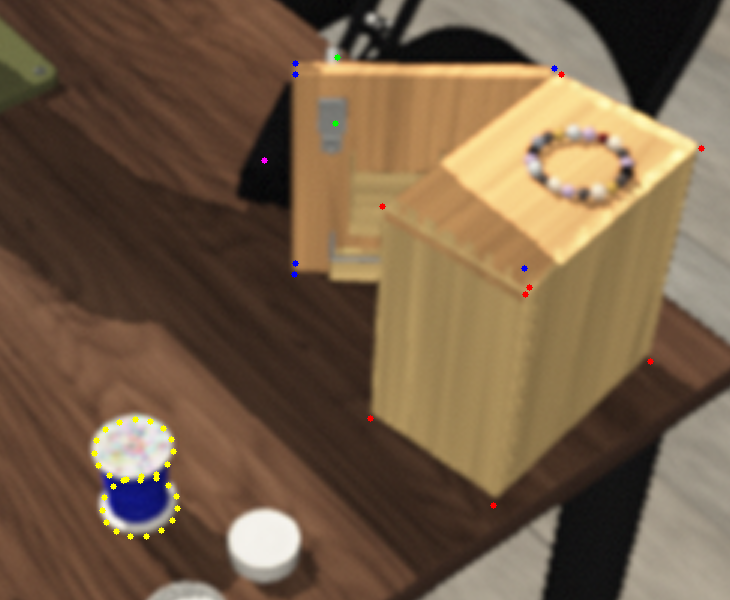

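View pics/ov_top.png

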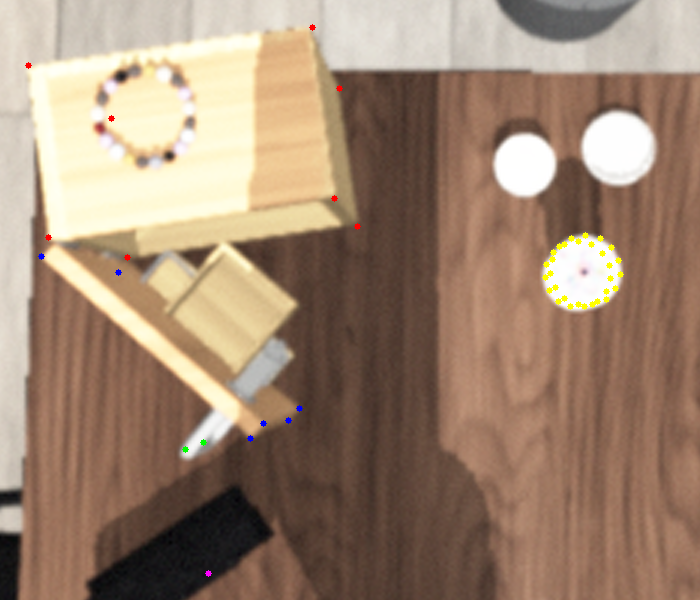

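```bash
cat >> h.py <<'E'
def ray(p,u):
    f=240/np.tan(np.radians(p['fov_y'])/2); d=(np.array(u)-[p['cx'],p['cy']])/f; s=d.copy()
    for _ in range(10): s=d/(1+p['k1']*(s@s))
    R,_=cv2.Rodrigues(np.array(p['rvec'],float)); o=-R.T@np.array(p['tvec']).ravel(); v=R.T@np.array([*s,1]); return o,v
def atz(p,u,z): o,v=ray(p,u); return o+v*(z-o[2])/v[2]
E
python3 - <<'E'
from h import *
s=read_camera('side');t=read_camera('top')
print('side low corner z0',atz(s,(312.7,195),0))
for z in (0,.05,.1,.15,.2,.3): print(z,[proj(s,[atz(t,u,z)])[0].round().tolist()+atz(t,u,z)[:2].round(3).tolist() for u in ((257,344),(245,330),(197,360),(207,379))])
im=cv2.resize(s['img'][80:280,230:430,::-1],None,fx=3,fy=3,interpolation=cv2.INTER_CUBIC); im=cv2.convertScaleAbs(im,alpha=2.5,beta=20);cv2.imwrite('pics/z.png',im)
im=cv2.resize(t['img'][280:480,150:350,::-1],None,fx=3,fy=3,interpolation=cv2.INTER_CUBIC); im=cv2.convertScaleAbs(im,alpha=2.5,beta=20);cv2.imwrite('pics/zt.png',im)
E
```

```text
side low corner z0 [0.31269014 0.13799812 0.        ]
0 [[313.0, 198.0, 0.321, 0.132], [330.0, 200.0, 0.352, 0.161], [347.0, 168.0, 0.283, 0.268], [329.0, 163.0, 0.241, 0.244]]
0.05 [[312.0, 185.0, 0.328, 0.126], [329.0, 186.0, 0.358, 0.152], [345.0, 156.0, 0.292, 0.255], [328.0, 151.0, 0.252, 0.232]]
0.1 [[311.0, 170.0, 0.335, 0.119], [327.0, 172.0, 0.363, 0.144], [344.0, 143.0, 0.301, 0.241], [327.0, 139.0, 0.263, 0.22]]
0.15 [[310.0, 155.0, 0.342, 0.112], [326.0, 157.0, 0.369, 0.136], [342.0, 129.0, 0.31, 0.228], [325.0, 125.0, 0.275, 0.207]]
0.2 [[308.0, 139.0, 0.35, 0.105], [324.0, 140.0, 0.375, 0.128], [340.0, 114.0, 0.32, 0.215], [324.0, 110.0, 0.286, 0.195]]
0.3 [[306.0, 102.0, 0.364, 0.092], [321.0, 103.0, 0.386, 0.112], [336.0, 80.0, 0.338, 0.188], [321.0, 77.0, 0.308, 0.171]]
```

View pics/z.png

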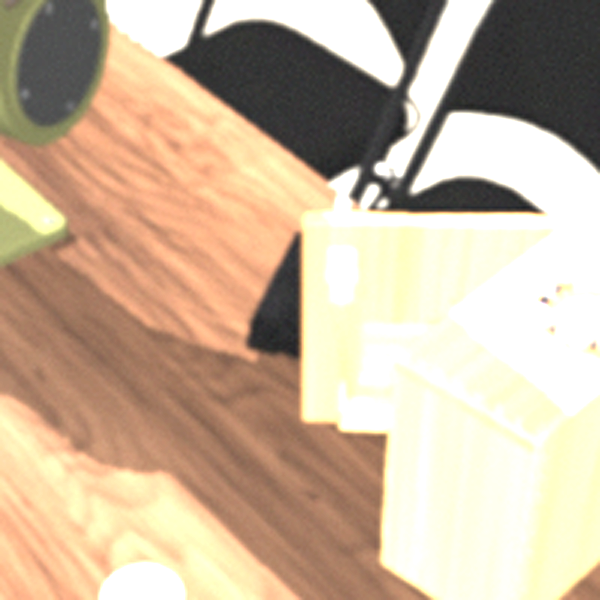

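View pics/zt.png

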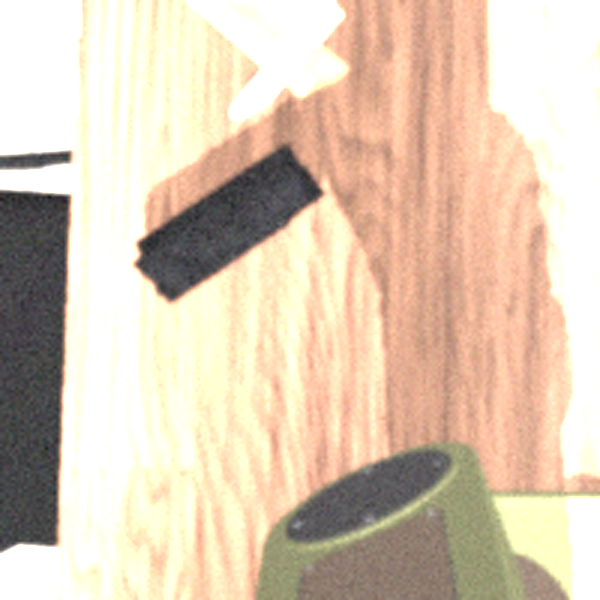

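```bash
cat > ov.py <<'E'
from fit import *
q=np.array([0.5977,0.1685,0.1478,0.8429])
m,h,D=model(q)
W=lambda v:h+D@np.array(v)
def draw(name,c,k,size,groups,out):
    p=read_camera(name); im=p['img'][:,:,::-1]; 
    x0,y0=int(c[0]-size[0]/2/k),int(c[1]-size[1]/2/k)
    a=cv2.resize(im[y0:y0+size[1]//k,x0:x0+size[0]//k],None,fx=k,fy=k,interpolation=cv2.INTER_CUBIC)
    for P,col in groups:
        u=((proj(p,P)-[x0,y0]+.5)*k).astype(int); cv2.polylines(a,[u],True,col,1)
    cv2.imwrite(out,a)
E
python3 - <<'E'
from ov import *
g=[]
for w,col in ((5,(0,255,0)),(7.5,(0,0,255))):
    g.append(([W((x/1e3,(-146+s*w)/1e3,.163)) for x,s in((-1,-1),(42.6,-1),(42.6,1),(-1,1))],col))
g.append(([W((x/1e3,y/1e3,.132)) for x,y in((2,-129.5),(61,-129.5),(61,-70.5),(2,-70.5))],(255,0,0)))
g.append(([W((x/1e3,y/1e3,.196)) for x,y in((-1,0),(-1,-174),(-13,-174),(-13,0))],(255,0,255)))
draw('top',(235,283),8,(800,600),g,'pics/o1.png')
draw('side',(365,190),8,(800,600),g,'pics/o2.png')
E
```

```text
(no output)
```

View pics/o1.png

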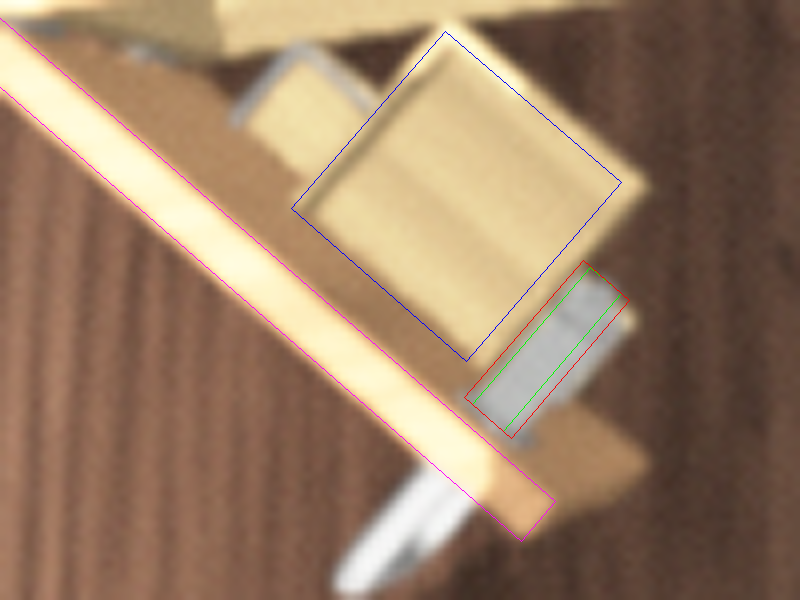

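View pics/o2.png

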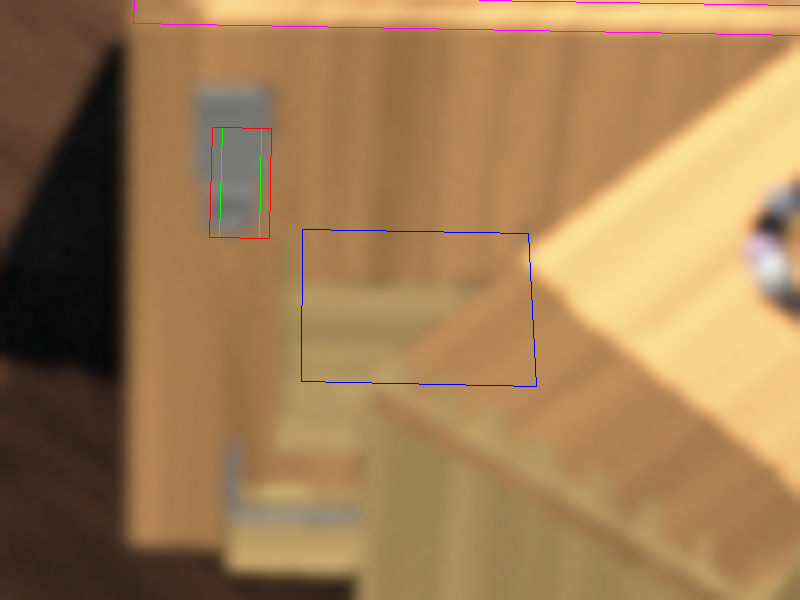

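>>> drive_tool(
  rows=[
    [23.5,48,0,10,85],
    [23.5,48,0,10,85],
    [23.5,48,0,10,85],
    [23.5,48,0,10,85],
    [23.5,48,0,10,85],
    [23.5,48,0,10,85],
    [23.5,48,0,10,85],
    [23.5,48,0,10,85],
  ],
)

```text
time_s: 6.0
eef_pos: [0.4747, -0.198, 0.2397]
tcp_rot: [0.0, 0.599, 0.801, 0.0]
force: [1.3, -0.4, -0.2]
grip_width: 0.995
```

>>> drive_tool(
  rows=[
    [23.5,48,0,10,85],
    [23.5,50,0,10,85],
    [0,0,-40,10,85],
    [0,0,-40,4,85],
    [0,0,-30,0,85],
    [0,0,0,0,85],
  ],
)

```text
time_s: 6.75
eef_pos: [0.519, -0.1009, 0.1265]
tcp_rot: [-0.003, 0.341, 0.94, -0.0]
force: [-0.5, -0.4, 0.3]
grip_width: 0.997
```

Run:
```python
from h import *
s=sense(); print(s['time_s'],s['eef_pos'],s['tcp_rot'],s['force'],s['joints'])
w,x,y,z=s['tcp_rot']; print('yaw y',2*np.degrees(np.arctan2(y,x))-90)
t=snap('top','t3'); u=snap('side','s3')
for p in (t,u): print([(np.round(d['location'],4).tolist(),round(d['score'],2)) for d in mark_of('spool',p)[:2]])
c=np.hstack([cv2.resize(t['img'][180:340,270:430],None,fx=3,fy=3,interpolation=cv2.INTER_CUBIC)[:400,:400],cv2.resize(u['img'][200:360,200:330],None,fx=3,fy=3,interpolation=cv2.INTER_CUBIC)[:400,:390]])[:,:,::-1]
cv2.imwrite('pics/c3.png',c)
```

```text
6.75 [ 0.51903001 -0.10093259  0.12647233] [-3.04850296e-03  3.41010823e-01  9.40054412e-01 -1.66176994e-04] [-0.49037961 -0.40683393  0.33015966] [-2.93611561e-01 -4.15085094e-02  2.01858570e+00 -4.97412721e-07
  1.17062153e+00 -1.16842038e+00]
yaw y 50.12286457109337
[([0.5178, -0.1, 0.0018], 0.54)]
[([0.5236, -0.1011, -0.0034], 0.91)]
```

View pics/c3.png

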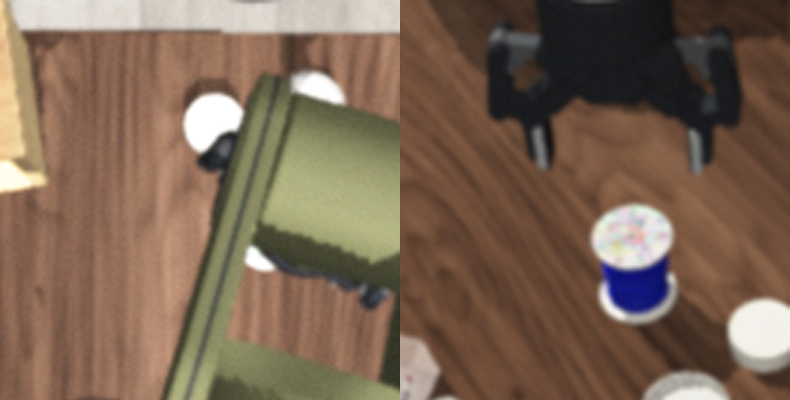

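>>> drive_tool(
  rows=[
    [2,0,-31,0,85],
    [0,0,-31,0,85],
    [0,0,-31,0,85],
    [0,0,0,0,85],
    [0,0,0,0,45],
    [0,0,0,0,45],
    [0,0,0,0,45],
    [0,0,0,0,45],
  ],
)

```text
time_s: 7.95
eef_pos: [0.5251, -0.1023, 0.039]
tcp_rot: [0.002, 0.341, 0.94, 0.0]
force: [0.6, 0.1, 5.9]
grip_width: 0.577
```

>>> drive_tool(
  rows=[
    [0,0,0,0,45],
    [0,0,0,0,45],
    [0,0,20,0,45],
    [0,0,50,0,45],
    [0,0,60,0,45],
    [0,0,40,0,45],
    [0,0,0,0,45],
  ],
)

```text
time_s: 8.82
eef_pos: [0.5255, -0.1023, 0.2117]
tcp_rot: [0.005, 0.341, 0.94, 0.0]
force: [-0.8, -0.8, -0.7]
grip_width: 0.576
```

Run:
```python
from h import *
s=sense(); print(s['time_s'],s['eef_pos'],s['force'],s['wrist_torque'],s['grip_width'])
u=snap('side','s4')
cv2.imwrite('pics/c4.png',cv2.resize(u['img'][130:330,180:380,::-1],None,fx=3,fy=3,interpolation=cv2.INTER_CUBIC))
```

```text
8.825 [ 0.52549101 -0.10230754  0.21174371] [-0.82526662 -0.7584112  -0.68141488] [ 0.00440687 -0.02629456 -0.02415499] 0.576023996867897
```

View pics/c4.png

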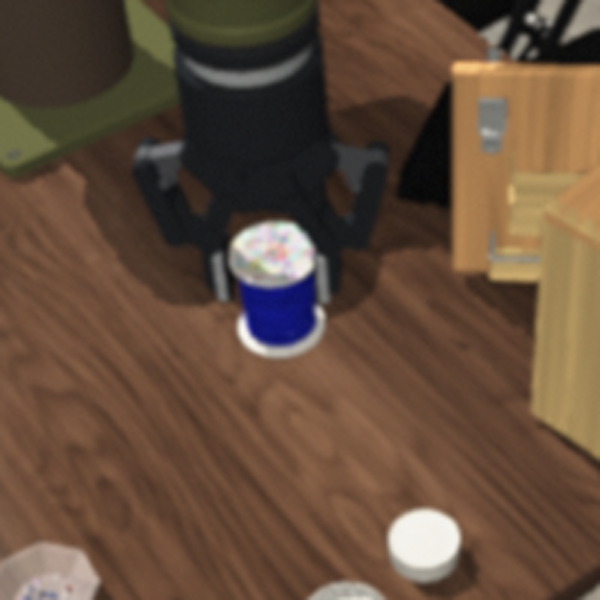

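>>> drive_tool(
  rows=[
    [-20,10,40,0,45],
    [-15.5,55,0,0,45],
    [0,60,0,0,45],
    [0,60,0,0,45],
    [0,55,0,0,45],
    [0,13,0,0,45],
    [0,0,0,0,45],
    [0,0,0,0,45],
  ],
)

```text
time_s: 9.88
eef_pos: [0.4874, 0.1501, 0.2454]
tcp_rot: [-0.001, 0.342, 0.94, -0.001]
force: [0.6, 1.2, -1.5]
grip_width: 0.578
```

Run:
```python
from ov import *
s=sense(); print(s['time_s'],s['eef_pos'],s['force'],s['wrist_torque'],s['grip_width'])
for n in ('side','top'):
    p=snap(n,n+'5')
    for l in('spool','rack'): print(n,l,[(np.round(d['location'],4).tolist(),round(d['score'],2)) for d in mark_of(l,p)[:2]])
e=s['eef_pos']
S=lambda z,r=.0255:[(e[0]+r*np.cos(a),e[1]+r*np.sin(a),z) for a in np.linspace(0,6.28,24)]
g=[([W((x/1e3,y/1e3,.132)) for x,y in((2,-129.5),(61,-129.5),(61,-70.5),(2,-70.5))],(255,0,0)),(S(e[2]-.039),(0,255,255)),(S(e[2]+.021),(0,255,255)),
 ([W((x/1e3,y/1e3,.196)) for x,y in((-1,0),(-1,-174),(-13,-174),(-13,0))],(255,0,255))]
draw('side',(365,170),6,(780,600),g,'pics/o5.png')
draw('top',(235,283),6,(780,600),g,'pics/o6.png')
```

```text
9.875 [0.48741507 0.15008703 0.24541776] [ 0.56074195  1.19368035 -1.50629917] [-0.02224872  0.0174921  -0.01550368] 0.5781097440674401
side spool [([0.486, 0.1501, 0.2048], 0.7)]
side rack [([0.4906, 0.1525, 0.109], 0.81)]
top spool [([0.4837, 0.1544, 0.2072], 0.59)]
top rack [([0.4875, 0.1505, 0.1113], 0.75)]
```

View pics/o5.png

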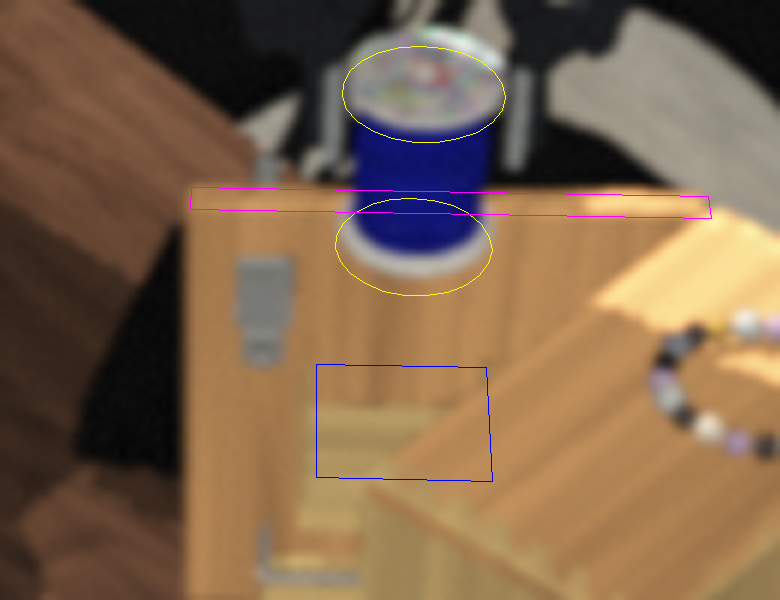

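View pics/o6.png

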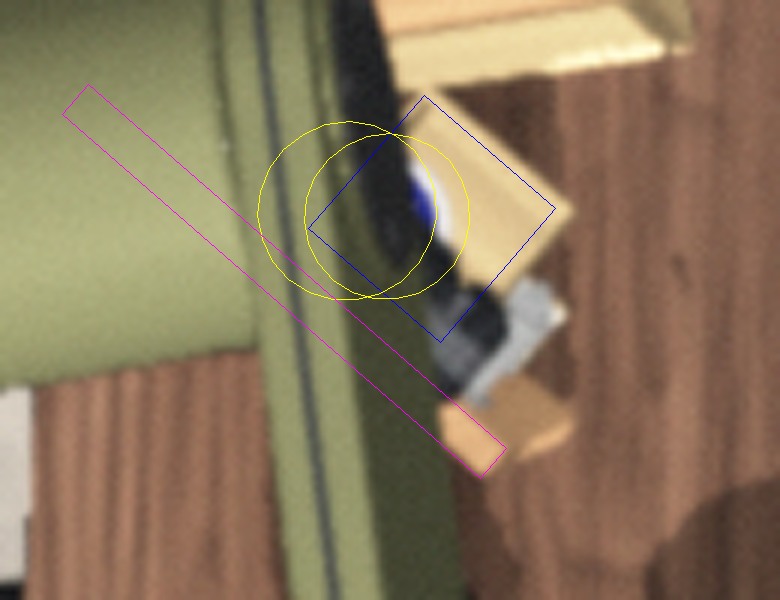

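Run:
```python
from ov import *
p=read_camera('side');pt=read_camera('top')
def dr(p,im,c,k,size,groups,out):
    x0,y0=int(c[0]-size[0]/2/k),int(c[1]-size[1]/2/k)
    a=cv2.resize(im[y0:y0+size[1]//k,x0:x0+size[0]//k],None,fx=k,fy=k,interpolation=cv2.INTER_CUBIC)
    for P,col in groups:
        u=((proj(p,P)-[x0,y0]+.5)*k).astype(int); cv2.polylines(a,[u],False,col,1)
    cv2.imwrite(out,a)
box=lambda z:[W((x/1e3,y/1e3,z)) for x,y in((-1,-132.5),(64,-132.5),(64,-67.5),(-1,-67.5))]
g=[(box(.132),(0,0,255)),(box(.109),(0,255,0)),([W((.0426,-.151,.163)),W((.0426,-.141,.163))],(255,0,0)),([W((-.001,-.174,z)) for z in(.008,.196)],(255,0,255)),([W((-.013,-y,.196)) for y in(0,.174)],(255,0,255))]
dr(p,cv2.imread('pics/side1.png'),(345,190),10,(800,600),g,'pics/o7.png')
dr(pt,cv2.imread('pics/top1.png'),(240,280),10,(800,600),g,'pics/o8.png')
```

```text
(no output)
```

View pics/o7.png

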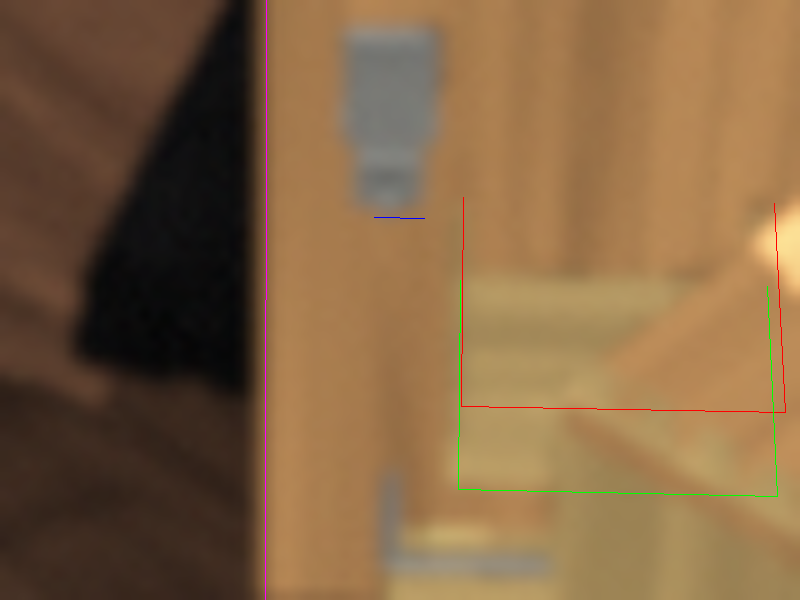

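View pics/o8.png

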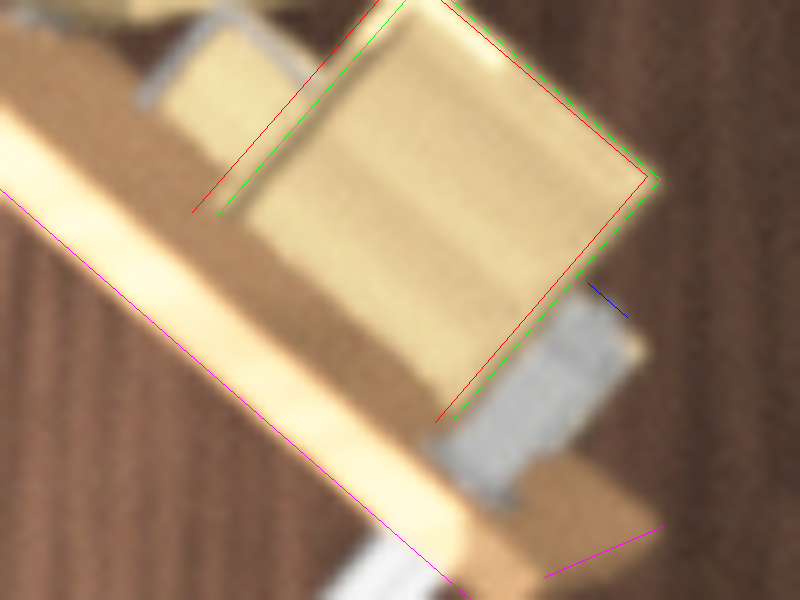

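>>> drive_tool(
  rows=[
    [5,-3,0,0,45],
    [0,0,-25,0,45],
    [0,0,-25,0,45],
    [0,0,-12,0,45],
    [0,0,0,0,45],
    [0,0,0,0,45],
  ],
)

```text
time_s: 11.12
eef_pos: [0.4934, 0.1485, 0.1855]
tcp_rot: [0.001, 0.341, 0.94, 0.0]
force: [0.8, 0.2, -1.0]
grip_width: 0.579
```

Run:
```python
from ov import *
s=sense(); print(s['time_s'],s['eef_pos'],s['force'],s['wrist_torque'],s['grip_width'])
e=s['eef_pos']+np.array([-.0035,.0029,0])
S=lambda z,r=.0255:[(e[0]+r*np.cos(a),e[1]+r*np.sin(a),z) for a in np.linspace(0,6.28,24)]
box=lambda z:[W((x/1e3,y/1e3,z)) for x,y in((-1,-132.5),(64,-132.5),(64,-67.5),(-1,-67.5))]
g=[(box(.132),(0,0,255)),(S(e[2]-.035),(0,255,255)),(S(e[2]+.025),(0,255,255))]
draw('side',(360,180),8,(800,600),g,'pics/o9.png')
draw('top',(235,283),8,(800,600),g,'pics/o10.png')
```

```text
11.125 [0.49335569 0.14848336 0.18553272] [ 0.80643336  0.19632294 -1.00166801] [0.01546417 0.03138661 0.0387073 ] 0.5788092575709755
```

View pics/o9.png

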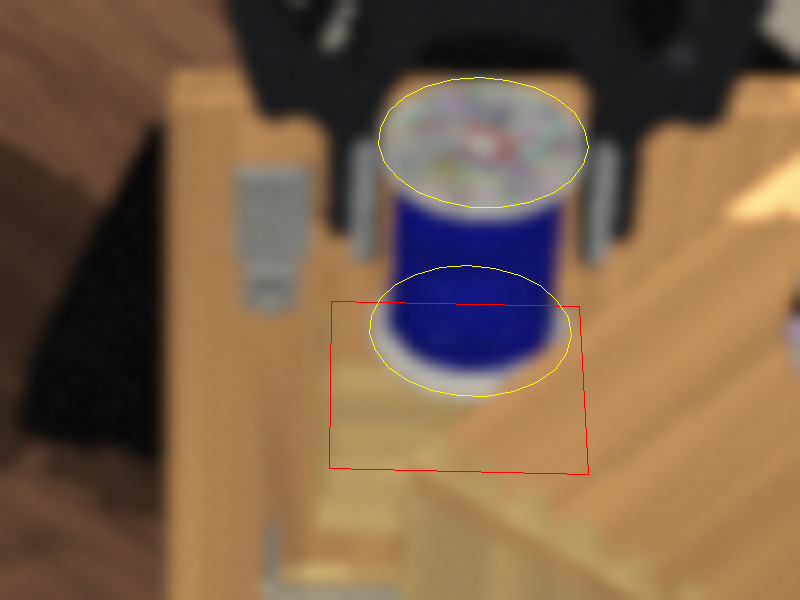

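View pics/o10.png

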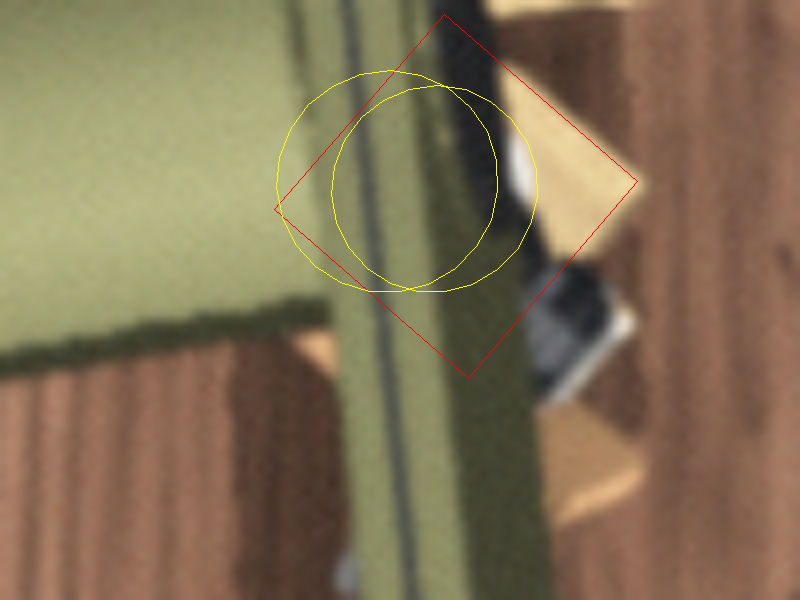

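>>> drive_tool(
  rows=[
    [-1,-2.5,0,0,45],
    [0,0,-6,0,45],
    [0,0,-6,0,45],
    [0,0,-4,0,45],
    [0,0,0,0,45],
  ],
)

```text
time_s: 11.85
eef_pos: [0.4912, 0.1458, 0.1676]
tcp_rot: [-0.001, 0.341, 0.94, -0.0]
force: [-0.0, -0.3, -1.0]
grip_width: 0.578
```

Run:
```python
from ov import *
s=sense(); print(s['time_s'],s['eef_pos'],s['force'],s['wrist_torque'],s['grip_width'])
e=s['eef_pos']+np.array([-.0035,.0029,0])
S=lambda z,r=.0255:[(e[0]+r*np.cos(a),e[1]+r*np.sin(a),z) for a in np.linspace(0,6.28,24)]
g=[(S(e[2]-.035),(0,255,255))]
draw('side',(360,180),8,(800,600),g,'pics/o11.png')
```

```text
11.85 [0.49119085 0.1457896  0.16756885] [-0.01533081 -0.34455738 -1.00612441] [-0.00859667  0.05763163  0.00577791] 0.5782660181491592
```

View pics/o11.png

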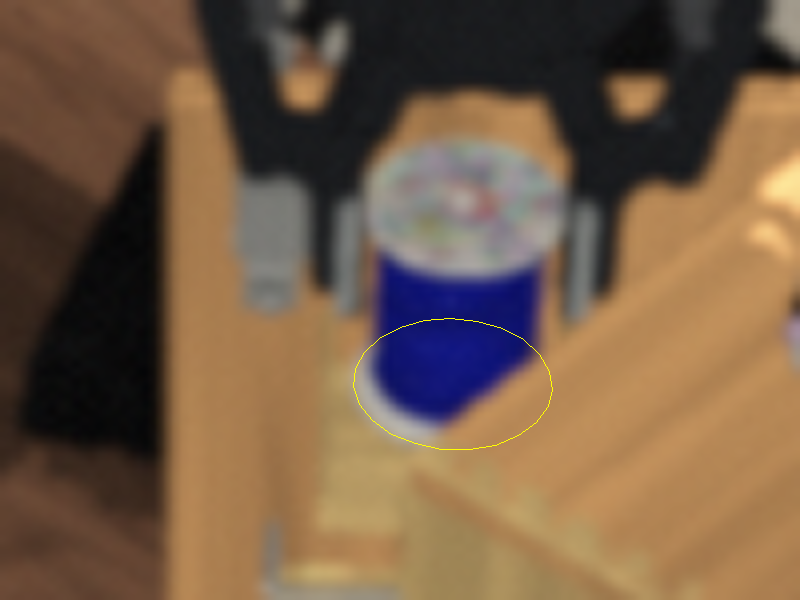

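>>> drive_tool(
  rows=[
    [0,0,-5,0,45],
    [0,0,-5,0,45],
    [0,0,-3,0,45],
    [0,0,0,0,45],
  ],
)

```text
time_s: 12.4
eef_pos: [0.4913, 0.1458, 0.1548]
tcp_rot: [-0.0, 0.341, 0.94, -0.0]
force: [-0.2, 0.2, -0.2]
grip_width: 0.578
```

>>> drive_tool(
  rows=[
    [0,0,-2,0,45],
    [0,0,-2,0,45],
    [0,0,0,0,45],
  ],
)

```text
time_s: 12.78
eef_pos: [0.4915, 0.1459, 0.1512]
tcp_rot: [-0.0, 0.341, 0.94, -0.0]
force: [-0.3, -0.5, -1.5]
grip_width: 0.574
```

>>> drive_tool(
  rows=[
    [0,0,-1.5,0,45],
    [0,0,-1.5,0,45],
    [0,0,0,0,45],
  ],
)

```text
time_s: 13.15
eef_pos: [0.493, 0.1457, 0.1509]
tcp_rot: [0.002, 0.341, 0.94, 0.0]
force: [-0.8, -2.0, 8.7]
grip_width: 0.571
```

Run:
```python
from ov import *
s=sense(); print(s['time_s'],s['eef_pos'],s['force'],s['wrist_torque'],s['grip_width'])
draw('side',(360,180),8,(800,600),[],'pics/o12.png')
```

```text
13.15 [0.49301031 0.14566006 0.15086612] [-0.82538347 -1.95079443  8.67611646] [-0.3911085   0.40347998  0.12380188] 0.5707196353391844
```

View pics/o12.png

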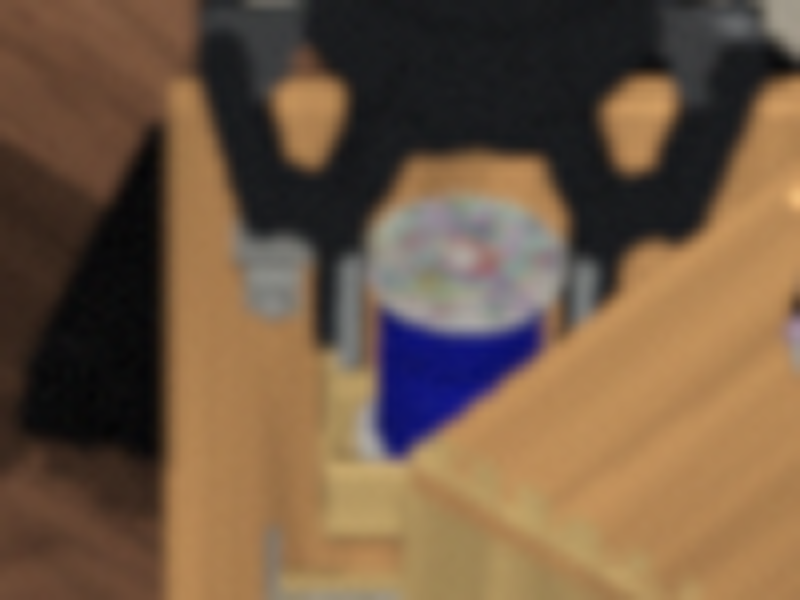

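>>> drive_tool(
  rows=[
    [0,0,2,0,45],
    [0,0,0,0,50],
    [0,0,0,0,52],
    [0,0,0,0,54],
    [0,0,0,0,54],
    [0,0,0,0,54],
  ],
)

```text
time_s: 13.95
eef_pos: [0.4916, 0.1462, 0.1502]
tcp_rot: [-0.0, 0.341, 0.94, 0.0]
force: [1.1, 4.8, -1.1]
grip_width: 0.635
```

Run:
```python
from ov import *
s=sense(); print(s['time_s'],s['eef_pos'],s['force'],s['wrist_torque'],s['grip_width'])
draw('side',(360,180),8,(800,600),[],'pics/o13.png')
```

```text
13.95 [0.49156442 0.14624623 0.15020741] [ 1.06190353  4.81875454 -1.05205799] [ 0.55163395 -0.14781951  0.03115772] 0.6348671158001753
```

View pics/o13.png

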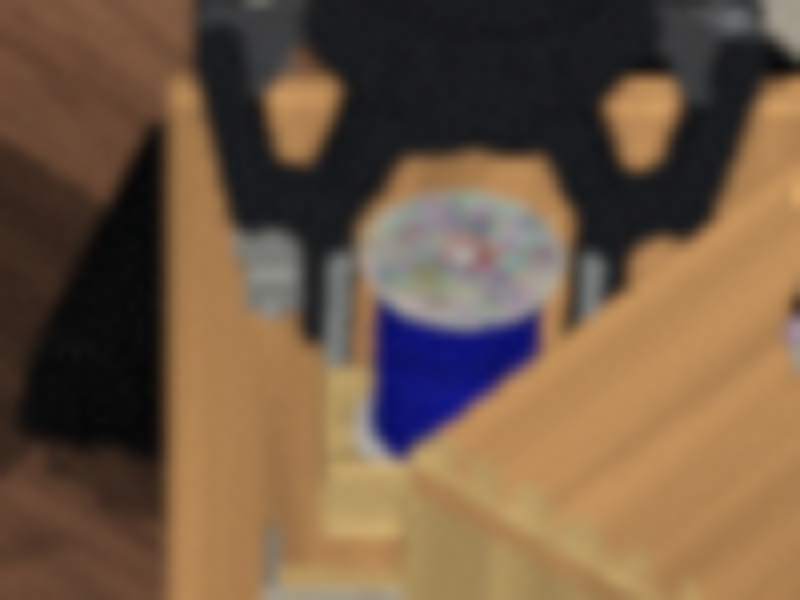

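>>> drive_tool(
  rows=[
    [0.8,1,0,0,53.5],
    [0,0,0,0,53.5],
  ],
)

```text
time_s: 14.25
eef_pos: [0.4918, 0.1464, 0.1501]
tcp_rot: [-0.001, 0.341, 0.94, -0.001]
force: [-3.6, 0.1, 1.9]
grip_width: 0.626
```

>>> drive_tool(
  rows=[
    [-0.3,-0.5,0,0,53.5],
    [0,0,1,0,53.5],
    [0,0,2,0,53.5],
  ],
)

```text
time_s: 14.62
eef_pos: [0.4921, 0.1462, 0.1533]
tcp_rot: [0.0, 0.341, 0.94, -0.0]
force: [0.1, -0.3, 0.6]
grip_width: 0.623
```

Run:
```python
from ov import *
s=sense(); print(s['time_s'],s['eef_pos'],s['force'],s['wrist_torque'],s['grip_width'])
draw('side',(360,180),8,(800,600),[],'pics/o14.png')
```

```text
14.625 [0.49209116 0.14618753 0.15326152] [ 0.08827308 -0.28518972  0.57511387] [ 0.01223913  0.08908947 -0.01146548] 0.6234396574682968
```

View pics/o14.png

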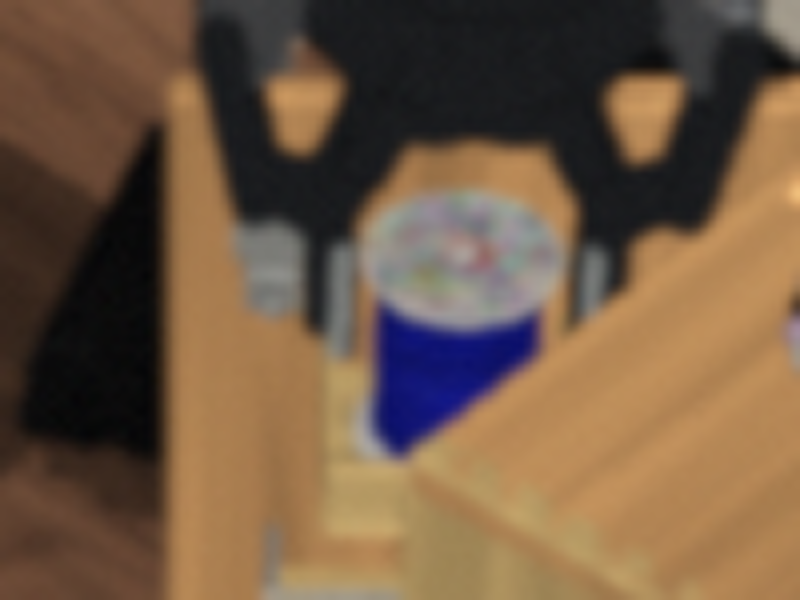

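>>> drive_tool(
  rows=[
    [0,0,8,0,53.5],
    [0,0,25,0,53.5],
    [0,0,40,0,53.5],
    [-40,14,0,0,20],
    [-41,14,0,0,0],
    [-41,14.5,0,0,0],
    [0,0,0,0,0],
  ],
)

```text
time_s: 15.55
eef_pos: [0.3688, 0.1896, 0.2272]
tcp_rot: [0.001, 0.34, 0.94, 0.001]
force: [1.2, -0.6, -0.4]
grip_width: 0.0
```

Run:
```python
from ov import *
s=sense(); print(s['time_s'],s['eef_pos'],s['force'],s['grip_width'])
box=[W((x/1e3,y/1e3,.112)) for x,y in((2,-129.5),(61,-129.5),(61,-70.5),(2,-70.5))]
draw('side',(350,180),8,(800,600),[],'pics/o15.png')
draw('top',(235,290),8,(800,600),[(box,(0,255,0)),([W((-.048,-.146,z)) for z in (.116,.176)],(0,0,255))],'pics/o16.png')
```

```text
15.55 [0.36882976 0.18956258 0.22718769] [ 1.16722008 -0.61258113 -0.42940626] 0.00010198677977828522
```

View pics/o15.png

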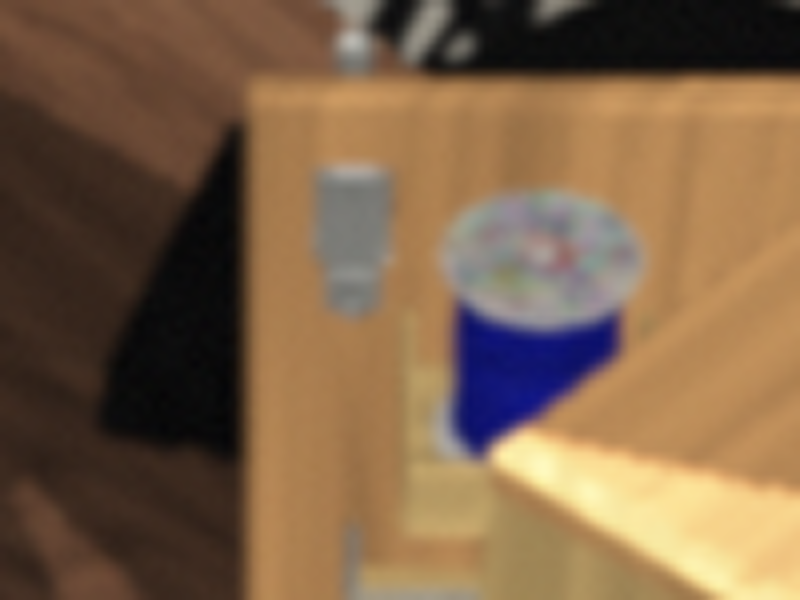

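View pics/o16.png

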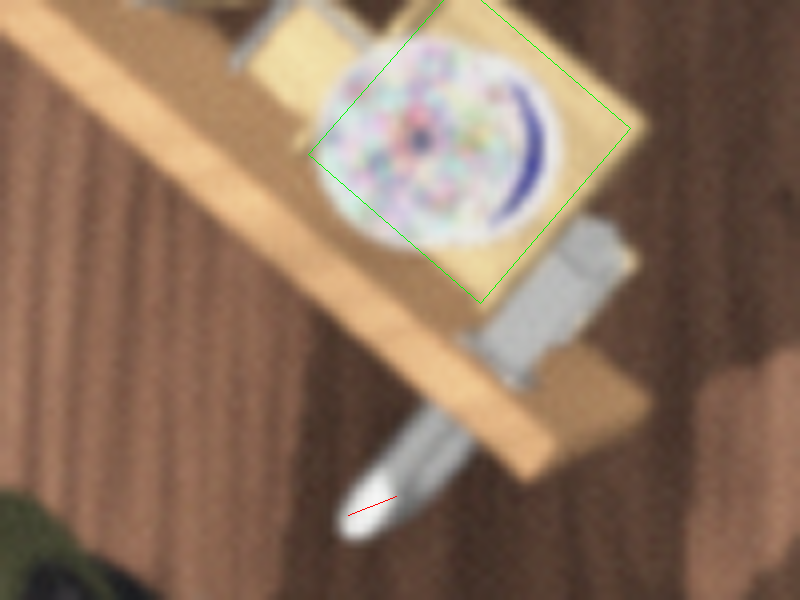

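```bash
cat > traj.py <<'E'
from ov import *
def P(th,x,y): m_,h_,D_=model((*q[:3],th)); return (h_+D_@np.array([x,y,0]))*1e3
def rows(p0,ths,x,y,jaw=0,th0=None):
    out=[];prev=np.array(p0);pt=th0
    for t in ths:
        n=P(t,x,y); d=n-prev; out.append([round(d[0],1),round(d[1],1),0,round(np.degrees(pt-t),1),jaw]); prev=prev+[out[-1][0],out[-1][1],0]; pt=t
    return out
E
python3 - <<'E'
from traj import *
e=sense()['eef_pos']; print('door coords',D.T@(np.array(e)-h))
p0=np.array([e[0]*1e3,e[1]*1e3,0])
r=rows(p0,[.8429],-.070,-.146,0,.8429); print(r)
p1=P(.8429,-.07,-.146)
ths=np.linspace(.8429,.24,13)[1:]
for x in rows(p1,ths,-.063,-.146,0,.8429): print(x)
print('angles',ths)
E
```

```text
door coords [-0.08471122 -0.14504337  0.22731318]
[[np.float64(10.7), np.float64(-10.2), 0, np.float64(0.0), 0]]
[np.float64(9.2), np.float64(-11.5), 0, np.float64(2.9), 0]
[np.float64(4.1), np.float64(-6.9), 0, np.float64(2.9), 0]
[np.float64(4.5), np.float64(-6.6), 0, np.float64(2.9), 0]
[np.float64(4.8), np.float64(-6.4), 0, np.float64(2.9), 0]
[np.float64(5.1), np.float64(-6.1), 0, np.float64(2.9), 0]
[np.float64(5.4), np.float64(-5.9), 0, np.float64(2.9), 0]
[np.float64(5.7), np.float64(-5.6), 0, np.float64(2.9), 0]
[np.float64(6.0), np.float64(-5.3), 0, np.float64(2.9), 0]
[np.float64(6.2), np.float64(-5.0), 0, np.float64(2.9), 0]
[np.float64(6.5), np.float64(-4.6), 0, np.float64(2.9), 0]
[np.float64(6.7), np.float64(-4.4), 0, np.float64(2.9), 0]
[np.float64(6.9), np.float64(-4.0), 0, np.float64(2.9), 0]
angles [0.79265833 0.74241667 0.692175   0.64193333 0.59169167 0.54145
 0.49120833 0.44096667 0.390725   0.34048333 0.29024167 0.24      ]
```

Descend outside the bar, then touch it and push gently.

>>> drive_tool(
  rows=[
    [0,0,-45,0,0],
    [0,0,-42,0,0],
    [0,0,0,0,0],
    [7,-6,0,0,0],
    [4,-4,0,0,0],
    [2,-2.5,0,0,0],
    [2,-2.5,0,0,0],
    [2,-2.5,0,0,0],
  ],
)

```text
time_s: 16.65
eef_pos: [0.3873, 0.1713, 0.1396]
tcp_rot: [0.0, 0.341, 0.94, 0.0]
force: [-0.9, 0.1, 1.2]
grip_width: 0.006
```

Run:
```python
from ov import *
s=sense(); e=s['eef_pos']; print('door coords',D.T@(np.array(e)-h),s['force'])
draw('side',(350,180),8,(800,600),[],'pics/o17.png')
draw('top',(235,290),8,(800,600),[],'pics/o18.png')
```

```text
door coords [-0.06051563 -0.14798454  0.13960919] [-0.94809192  0.10219021  1.17686661]
```

View pics/o18.png

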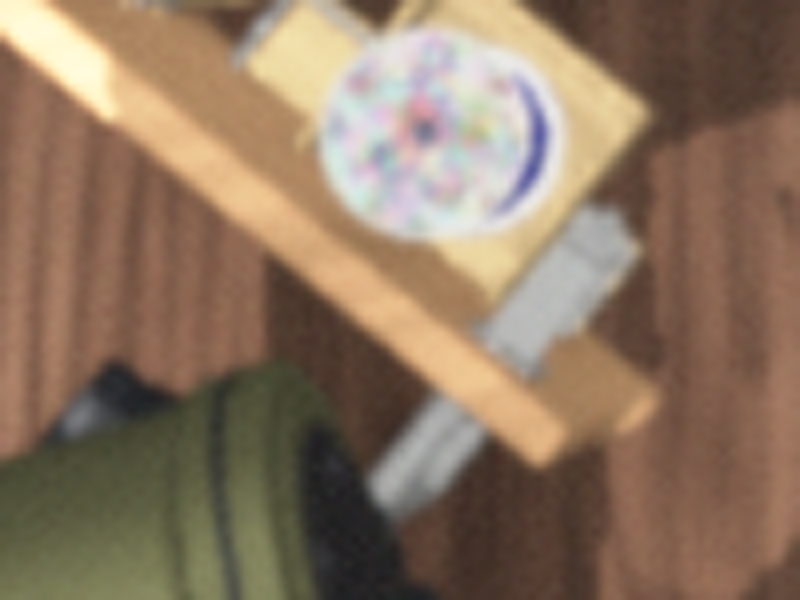

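>>> drive_tool(
  rows=[
    [4,-7,0,2.9,0],
    [4.5,-6.6,0,2.9,0],
    [4.8,-6.4,0,2.9,0],
    [5.1,-6.1,0,2.9,0],
    [5.4,-5.9,0,2.9,0],
    [5.7,-5.6,0,2.9,0],
  ],
)

```text
time_s: 17.5
eef_pos: [0.4164, 0.1336, 0.1391]
tcp_rot: [-0.0, 0.194, 0.981, -0.0]
force: [-0.3, 0.3, -0.4]
grip_width: -0.001
```

>>> drive_tool(
  rows=[
    [5.5,-5,0,2.9,0],
    [5,-4,0,2.9,0],
    [4.5,-3.2,0,2.9,0],
    [4,-2.7,0,2,0],
    [0,0,0,0,0],
  ],
)

```text
time_s: 18.12
eef_pos: [0.4356, 0.1188, 0.1393]
tcp_rot: [-0.0, 0.103, 0.995, -0.0]
force: [-0.6, -0.1, -0.6]
grip_width: -0.0
```

```bash
cat > th.py <<'E'
from traj import *
from scipy.optimize import brentq
def info(side=True,top=True,tag=''):
    s=sense(); e=np.array(s['eef_pos']); 
    f=lambda t:(model((*q[:3],t))[2].T@(e-h))[0]+.0635
    try: t=brentq(f,-.2,1.2)
    except Exception: t=float('nan')
    w,x,y,z=s['tcp_rot']; yaw=2*np.degrees(np.arctan2(y,x))-90
    print('t',s['time_s'],'eef',e.round(4),'F',np.round(s['force'],2),'th_contact',round(t,3),'door',(model((*q[:3],t))[2].T@(e-h)).round(4),'yaw',round(yaw,1),'grip',s['grip_width'])
    return t
E
python3 - <<'E'
from th import *
t=info()
draw('top',(235,270),8,(800,600),[],'pics/p1.png')
draw('side',(365,180),8,(800,600),[],'pics/p2.png')
E
```

```text
t 18.125 eef [0.4356 0.1188 0.1393] F [-0.58 -0.08 -0.64] th_contact 0.363 door [-0.0635 -0.1443  0.1393] yaw 78.2 grip -0.00016127909803047955
```

View pics/p1.png

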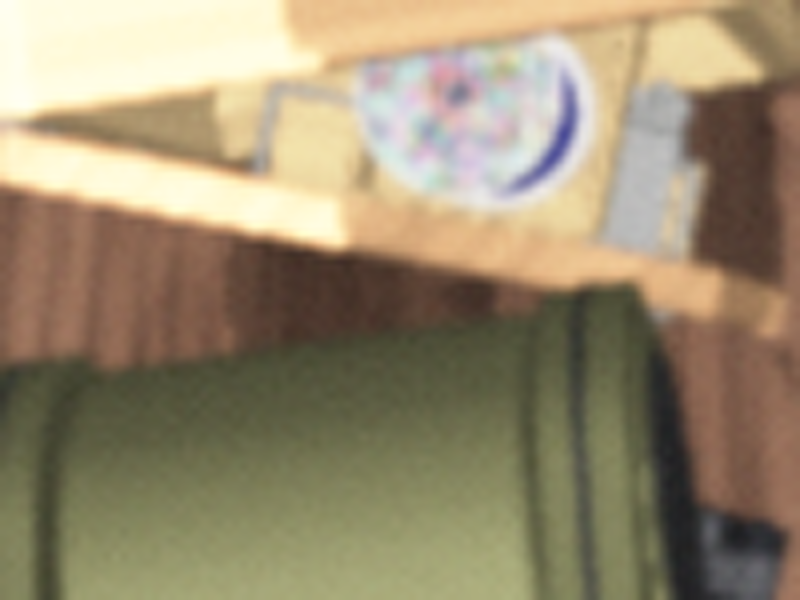

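View pics/p2.png

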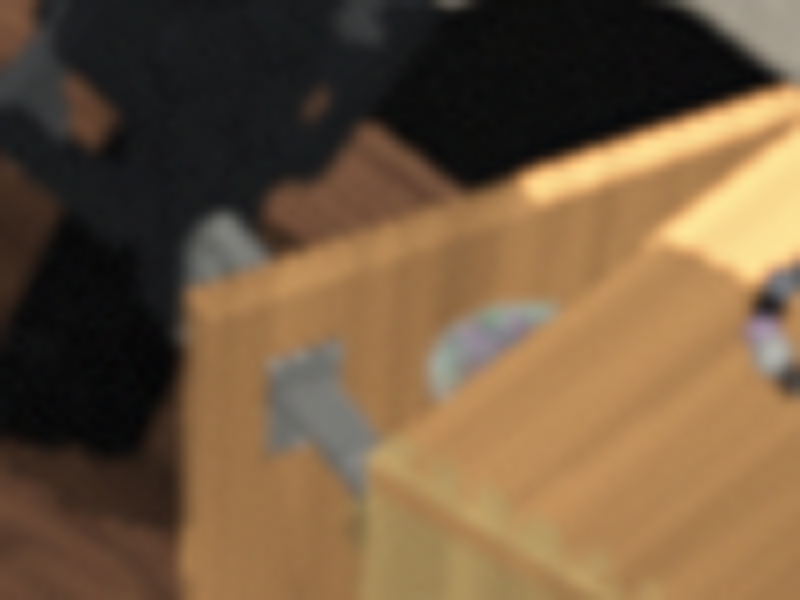

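Run:
```python
from traj import *
p=P(.363,-.0635,-.1445)
for x in rows(p,np.arange(.343,.13,-.02),-.0635,-.1445,0,.363): print([float(v) for v in x])
p=P(.143,-.0635,-.1445);print()
for x in rows(p,np.arange(.133,-.02,-.01),-.0635,-.1445,0,.143): print([float(v) for v in x])
```

```text
[2.6, -1.8, 0.0, 1.1, 0.0]
[2.6, -1.8, 0.0, 1.1, 0.0]
[2.6, -1.7, 0.0, 1.1, 0.0]
[2.7, -1.7, 0.0, 1.1, 0.0]
[2.7, -1.6, 0.0, 1.1, 0.0]
[2.7, -1.6, 0.0, 1.1, 0.0]
[2.8, -1.5, 0.0, 1.1, 0.0]
[2.8, -1.5, 0.0, 1.1, 0.0]
[2.8, -1.4, 0.0, 1.1, 0.0]
[2.9, -1.3, 0.0, 1.1, 0.0]
[2.9, -1.3, 0.0, 1.1, 0.0]

[1.5, -0.6, 0.0, 0.6, 0.0]
[1.4, -0.6, 0.0, 0.6, 0.0]
[1.5, -0.6, 0.0, 0.6, 0.0]
[1.4, -0.6, 0.0, 0.6, 0.0]
[1.5, -0.6, 0.0, 0.6, 0.0]
[1.5, -0.5, 0.0, 0.6, 0.0]
[1.5, -0.5, 0.0, 0.6, 0.0]
[1.5, -0.6, 0.0, 0.6, 0.0]
[1.5, -0.5, 0.0, 0.6, 0.0]
[1.5, -0.4, 0.0, 0.6, 0.0]
[1.5, -0.5, 0.0, 0.6, 0.0]
[1.5, -0.5, 0.0, 0.6, 0.0]
[1.5, -0.4, 0.0, 0.6, 0.0]
[1.5, -0.4, 0.0, 0.6, 0.0]
[1.5, -0.5, 0.0, 0.6, 0.0]
[1.6, -0.4, 0.0, 0.6, 0.0]
```

>>> drive_tool(
  rows=[
    [2.6,-1.8,0,1.1,0],
    [2.6,-1.8,0,1.1,0],
    [2.6,-1.7,0,1.1,0],
    [2.7,-1.7,0,1.1,0],
    [2.7,-1.6,0,1.1,0],
    [2.7,-1.6,0,1.1,0],
    [2.7,-1.5,0,1.1,0],
  ],
)

```text
time_s: 19.1
eef_pos: [0.4544, 0.107, 0.1393]
tcp_rot: [-0.0, 0.035, 0.999, -0.0]
force: [-0.4, 0.3, -0.8]
grip_width: 0.002
```

>>> drive_tool(
  rows=[
    [1.8,-0.9,0,0.8,0],
    [1.5,-0.7,0,0.6,0],
    [1.5,-0.7,0,0.6,0],
    [0,0,0,0,0],
  ],
)

```text
time_s: 19.6
eef_pos: [0.4591, 0.1048, 0.1394]
tcp_rot: [0.0, 0.018, 1.0, -0.0]
force: [0.4, 1.2, -0.6]
grip_width: 0.001
```

Run:
```python
from th import *
t=info()
```

```text
t 19.6 eef [0.4591 0.1048 0.1394] F [ 0.36  1.18 -0.56] th_contact 0.189 door [-0.0635 -0.1441  0.1394] yaw 87.9 grip 0.0011608973856173546
```

>>> drive_tool(
  rows=[
    [1.2,-0.5,0,0.5,0],
    [1.2,-0.5,0,0.5,0],
    [1.2,-0.5,0,0.5,0],
    [1.2,-0.5,0,0.5,0],
  ],
)

```text
time_s: 20.1
eef_pos: [0.4639, 0.1028, 0.1393]
tcp_rot: [-0.0, 0.0, 1.0, 0.0]
force: [-0.0, 0.6, 0.1]
grip_width: -0.001
```

>>> drive_tool(
  rows=[
    [1,-0.4,0,0.4,0],
    [1,-0.4,0,0.4,0],
    [1,-0.4,0,0.4,0],
  ],
)

```text
time_s: 20.48
eef_pos: [0.4668, 0.1016, 0.1393]
tcp_rot: [-0.0, -0.01, 1.0, -0.0]
force: [-0.5, -0.5, 1.0]
grip_width: 0.002
```

>>> drive_tool(
  rows=[
    [1,-0.4,0,0.4,0],
    [1,-0.4,0,0.4,0],
    [1,-0.4,0,0.4,0],
  ],
)

```text
time_s: 20.85
eef_pos: [0.4698, 0.1004, 0.1393]
tcp_rot: [-0.0, -0.02, 1.0, -0.0]
force: [-0.3, -0.2, 0.3]
grip_width: -0.003
```

>>> drive_tool(
  rows=[
    [1,-0.3,0,0.4,0],
    [1,-0.3,0,0.4,0],
    [0,0,0,0,0],
  ],
)

```text
time_s: 21.22
eef_pos: [0.4716, 0.0998, 0.1392]
tcp_rot: [-0.0, -0.027, 1.0, -0.0]
force: [-1.8, 0.9, -0.2]
grip_width: 0.002
```

>>> drive_tool(
  rows=[
    [1,-0.3,0,0.4,0],
    [1,-0.3,0,0.4,0],
    [0,0,0,0,0],
  ],
)

```text
time_s: 21.6
eef_pos: [0.4724, 0.0987, 0.1382]
tcp_rot: [-0.002, -0.034, 0.999, -0.001]
force: [-5.3, -2.4, 0.5]
grip_width: -0.001
```

Run:
```python
from th import *
t=info()
draw('top',(245,260),8,(800,600),[],'pics/p3.png')
```

```text
t 21.6 eef [0.4724 0.0987 0.1382] F [-5.31 -2.38  0.54] th_contact 0.097 door [-0.0635 -0.1444  0.1382] yaw 93.9 grip -0.0007421863310826332
```

View pics/p3.png

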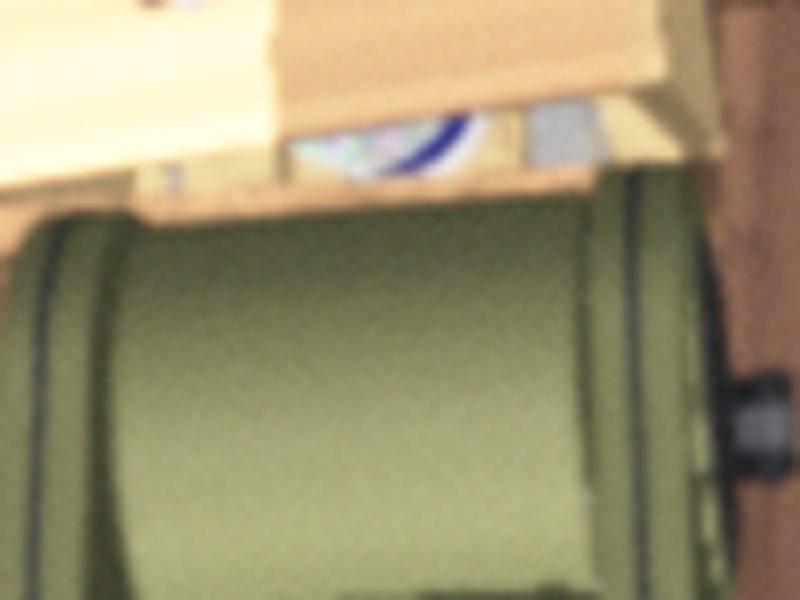

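>>> drive_tool(
  rows=[
    [0.3,-0.1,0,0,0],
    [0,0,0,0,0],
  ],
)

```text
time_s: 21.9
eef_pos: [0.4724, 0.0985, 0.138]
tcp_rot: [-0.002, -0.034, 0.999, -0.001]
force: [-4.9, -1.8, -0.2]
grip_width: -0.002
```

>>> drive_tool(
  rows=[
    [0.3,-0.1,0,0,0],
    [0,0,0,0,0],
  ],
)

```text
time_s: 22.15
eef_pos: [0.4726, 0.0985, 0.138]
tcp_rot: [-0.003, -0.034, 0.999, -0.001]
force: [-5.6, -2.4, -0.0]
grip_width: 0.002
```

>>> drive_tool(
  rows=[
    [0.3,-0.1,0,0,0],
    [0,0,0,0,0],
  ],
)

```text
time_s: 22.4
eef_pos: [0.4728, 0.0983, 0.138]
tcp_rot: [-0.003, -0.034, 0.999, -0.001]
force: [-5.8, -3.1, 0.1]
grip_width: -0.002
```

>>> drive_tool(
  rows=[
    [0.4,0.2,0,0,0],
    [0,0,0,0,0],
  ],
)

```text
time_s: 22.65
eef_pos: [0.4732, 0.0983, 0.1379]
tcp_rot: [-0.003, -0.034, 0.999, -0.001]
force: [-6.0, -2.7, 0.8]
grip_width: -0.001
```

>>> drive_tool(
  rows=[
    [0.4,0.2,0,0,0],
    [0,0,0,0,0],
  ],
)

```text
time_s: 22.9
eef_pos: [0.4738, 0.0991, 0.138]
tcp_rot: [-0.002, -0.034, 0.999, -0.0]
force: [-4.4, -0.9, -0.8]
grip_width: -0.002
```

>>> drive_tool(
  rows=[
    [0.4,0.1,0,0,0],
    [0,0,0,0,0],
  ],
)

```text
time_s: 23.15
eef_pos: [0.4746, 0.0993, 0.1382]
tcp_rot: [-0.002, -0.034, 0.999, -0.0]
force: [-4.0, 0.0, -2.3]
grip_width: 0.001
```

>>> drive_tool(
  rows=[
    [0.4,0,0,0,0],
    [0,0,0,0,0],
  ],
)

```text
time_s: 23.4
eef_pos: [0.477, 0.0995, 0.1397]
tcp_rot: [0.001, -0.034, 0.999, 0.0]
force: [0.8, -0.5, -0.2]
grip_width: -0.002
```

>>> drive_tool(
  rows=[
    [0.4,0,0,0,0],
    [0,0,0,0,0],
  ],
)

```text
time_s: 23.65
eef_pos: [0.4774, 0.0995, 0.14]
tcp_rot: [0.001, -0.034, 0.999, 0.0]
force: [0.1, 0.3, 0.2]
grip_width: -0.0
```

>>> drive_tool(
  rows=[
    [-2,0,0,0,0],
    [-6,0,0,0,0],
    [-15,1,0,0,0],
    [0,0,0,0,0],
    [0,0,0,0,0],
    [0,0,0,0,0],
    [0,0,0,0,0],
  ],
)

```text
time_s: 24.52
eef_pos: [0.4539, 0.1005, 0.1394]
tcp_rot: [0.0, -0.034, 0.999, -0.0]
force: [0.5, -0.7, 0.6]
grip_width: 0.001
```

Run:
```python
from th import *
t=info()
draw('top',(245,260),8,(800,600),[],'pics/p4.png')
draw('side',(365,180),8,(800,600),[],'pics/p5.png')
```

```text
t 24.525 eef [0.4539 0.1005 0.1394] F [ 0.49 -0.67  0.61] th_contact 0.223 door [-0.0635 -0.1509  0.1394] yaw 93.9 grip 0.0014117609139868105
```

View pics/p4.png

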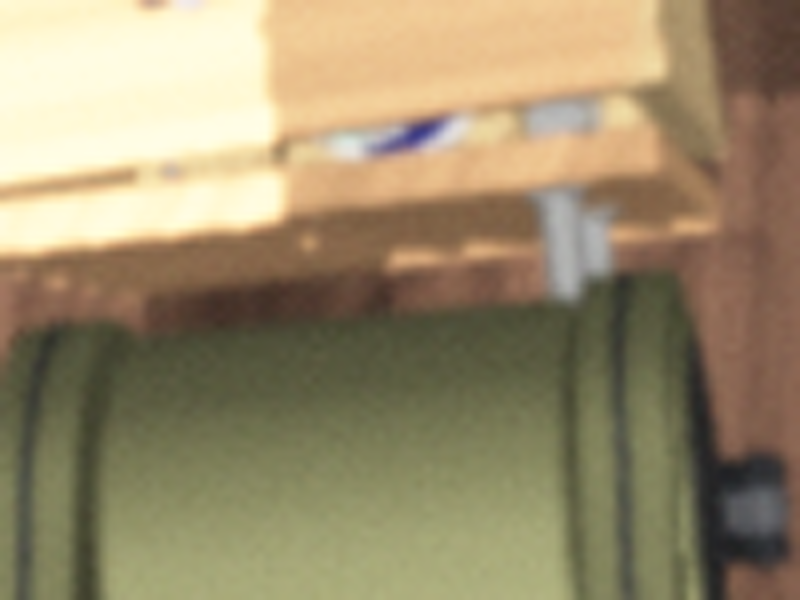

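View pics/p5.png

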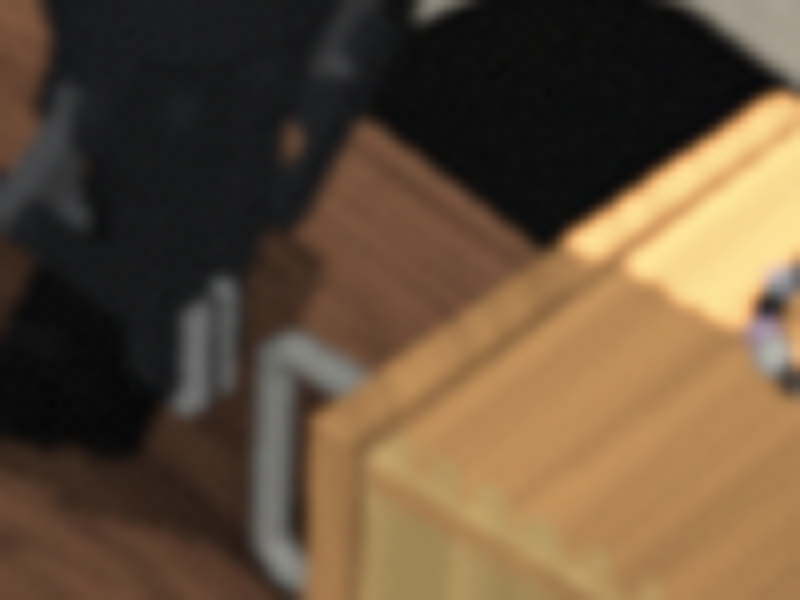

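Run:
```python
from th import *
g=[]
for th,c in ((.03,(0,0,255)),(.06,(0,255,0))):
    _,hh,DD=model((*q[:3],th)); g.append(([hh+DD@np.array(v) for v in((-.013,-.146,.1755),(-.048,-.146,.1755),(-.048,-.146,.1165),(-.013,-.146,.1165))],c))
    g.append(([hh+DD@np.array((x,y,.196)) for x,y in((-.013,0),(-.013,-.174),(-.001,-.174),(-.001,0))],c))
    print(th,(hh+DD@np.array([-.048,-.146,0])))
draw('top',(260,270),8,(800,600),g,'pics/p6.png')
draw('side',(365,180),8,(800,600),g,'pics/p7.png')
for n in('side','top'):
    p=read_camera(n); print([(np.round(d['location'],4).tolist(),round(d['score'],2)) for d in mark_of('handle',p)[:2]])
```

```text
0.03 [0.49800132 0.09552802 0.        ]
0.06 [0.49349684 0.09651091 0.        ]
[([0.4953, 0.0929, 0.1616], 0.58)]
[([0.5015, 0.0915, 0.1591], 0.83)]
```

View pics/p6.png

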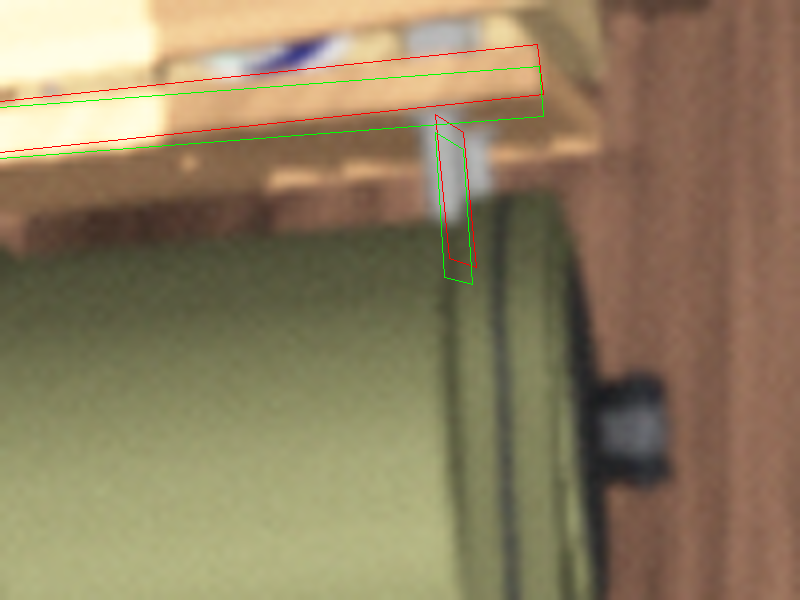

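View pics/p7.png

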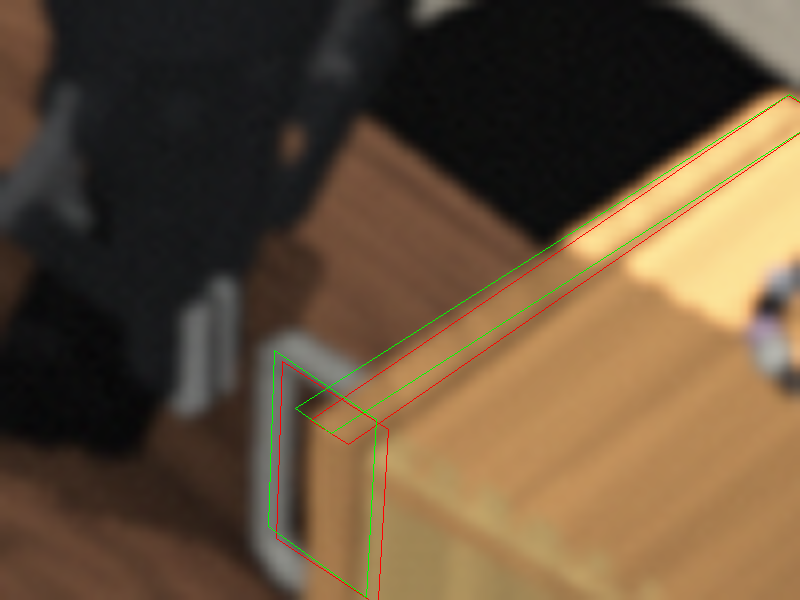

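>>> drive_tool(
  rows=[
    [0,-6,6,1.8,40],
    [0,0,0,0,40],
    [0,0,0,0,40],
    [15,0,0,0,40],
    [15,0,0,0,40],
    [9,0,0,0,40],
    [0,0,0,0,40],
  ],
)

```text
time_s: 25.8
eef_pos: [0.4934, 0.0944, 0.1452]
tcp_rot: [-0.0, -0.05, 0.999, 0.0]
force: [-0.4, -0.7, 0.1]
grip_width: 0.469
```

Run:
```python
from th import *
t=info()
draw('side',(355,180),8,(800,600),[],'pics/p8.png')
```

```text
t 25.8 eef [0.4934 0.0944 0.1452] F [-0.41 -0.67  0.12] th_contact -0.045 door [-0.0635 -0.1422  0.1452] yaw 95.7 grip 0.46935074311049585
```

View pics/p8.png

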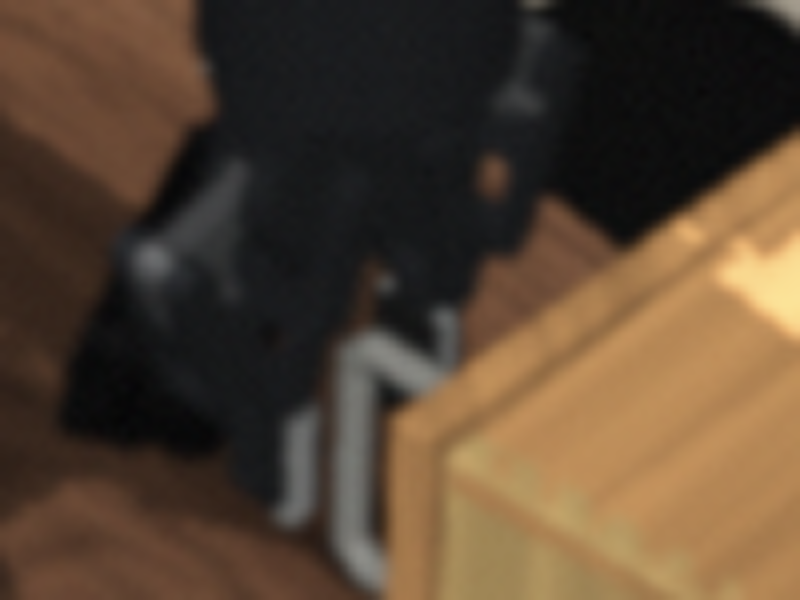

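>>> drive_tool(
  rows=[
    [0,-2,0,0,32],
    [0,0,0,0,28],
    [0,0,0,0,24],
    [0,0,0,0,24],
  ],
)

```text
time_s: 26.35
eef_pos: [0.4926, 0.0925, 0.1454]
tcp_rot: [0.0, -0.05, 0.999, 0.0]
force: [0.3, -1.0, -0.1]
grip_width: 0.28
```

Run:
```python
from th import *
t=info()
draw('side',(350,180),8,(800,600),[],'pics/p9.png')
```

```text
t 26.35 eef [0.4926 0.0925 0.1454] F [ 0.28 -1.01 -0.12] th_contact -0.037 door [-0.0635 -0.1445  0.1454] yaw 95.7 grip 0.27986880419287863
```

View pics/p9.png

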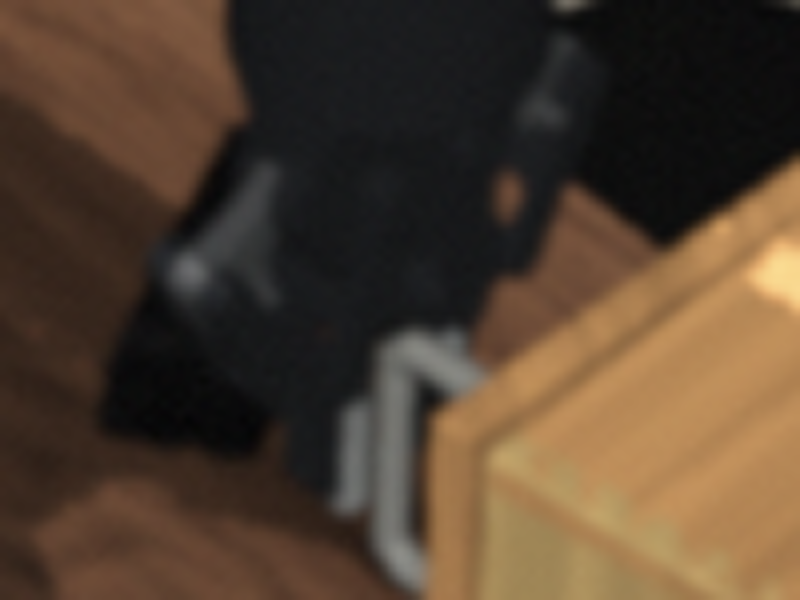

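>>> drive_tool(
  rows=[
    [0,0,0,0,20],
    [0,0,0,0,17],
    [0,0,0,0,17],
  ],
)

```text
time_s: 26.78
eef_pos: [0.4927, 0.0925, 0.1453]
tcp_rot: [-0.0, -0.05, 0.999, 0.0]
force: [-0.7, 0.2, -0.0]
grip_width: 0.201
```

>>> drive_tool(
  rows=[
    [0,0,0,0,14],
    [0,0,0,0,14],
  ],
)

```text
time_s: 27.02
eef_pos: [0.4927, 0.0924, 0.1453]
tcp_rot: [-0.0, -0.05, 0.999, -0.0]
force: [-0.2, -0.4, -1.0]
grip_width: 0.161
```

>>> drive_tool(
  rows=[
    [0,0,0,0,12],
    [0,0,0,0,12],
  ],
)

```text
time_s: 27.28
eef_pos: [0.4927, 0.0925, 0.1453]
tcp_rot: [-0.0, -0.05, 0.999, -0.0]
force: [-0.6, -0.0, 0.5]
grip_width: 0.141
```

>>> drive_tool(
  rows=[
    [0,0,0,0,10.5],
    [0,0,0,0,10.5],
  ],
)

```text
time_s: 27.52
eef_pos: [0.4927, 0.0925, 0.1453]
tcp_rot: [0.0, -0.05, 0.999, 0.0]
force: [-0.2, 0.1, -0.4]
grip_width: 0.126
```

>>> drive_tool(
  rows=[
    [0,0,0,0,8.5],
    [0,0,0,0,6],
    [0,0,0,0,2],
    [0,0,0,0,2],
  ],
)

```text
time_s: 28.02
eef_pos: [0.4928, 0.0928, 0.1454]
tcp_rot: [0.0, -0.05, 0.999, 0.0]
force: [0.4, 4.4, 0.7]
grip_width: 0.085
```

Run:
```python
from fit import *
from ov import h
r=np.array([.4928,.0928])*1e3-h[:2]*1e3
steps=[.008]*8+[.012]*4+[.03]*4+[.06]*12
tot=0
for i,d in enumerate(steps):
    n=Rz(-d)[:2,:2]@r; dd=n-r; tot+=d; print(i,(dd).round(1),round(-np.degrees(d),2),round(tot,3)); r=n
```

```text
0 [-1.2  0.3] -0.46 0.008
1 [-1.2  0.3] -0.46 0.016
2 [-1.2  0.3] -0.46 0.024
3 [-1.2  0.3] -0.46 0.032
4 [-1.2  0.3] -0.46 0.04
5 [-1.2  0.3] -0.46 0.048
6 [-1.2  0.3] -0.46 0.056
7 [-1.2  0.4] -0.46 0.064
8 [-1.8  0.6] -0.69 0.076
9 [-1.8  0.6] -0.69 0.088
10 [-1.8  0.6] -0.69 0.1
11 [-1.8  0.6] -0.69 0.112
12 [-4.4  1.6] -1.72 0.142
13 [-4.4  1.8] -1.72 0.172
14 [-4.3  1.9] -1.72 0.202
15 [-4.3  2. ] -1.72 0.232
16 [-8.3  4.5] -3.44 0.292
17 [-8.   4.9] -3.44 0.352
18 [-7.7  5.4] -3.44 0.412
19 [-7.4  5.9] -3.44 0.472
20 [-7.   6.3] -3.44 0.532
21 [-6.6  6.7] -3.44 0.592
22 [-6.2  7.1] -3.44 0.652
23 [-5.8  7.5] -3.44 0.712
24 [-5.3  7.8] -3.44 0.772
25 [-4.9  8.1] -3.44 0.832
26 [-4.4  8.4] -3.44 0.892
27 [-3.9  8.6] -3.44 0.952
```

>>> drive_tool(
  rows=[
    [-0.8,0.3,0,-0.3,2],
    [-0.8,0.2,0,-0.3,2],
    [-0.8,0.2,0,-0.3,2],
  ],
)

```text
time_s: 28.4
eef_pos: [0.4911, 0.0933, 0.1454]
tcp_rot: [0.001, -0.042, 0.999, 0.0]
force: [4.4, 3.8, -1.2]
grip_width: 0.083
```

>>> drive_tool(
  rows=[
    [-0.8,0.2,0,-0.3,2],
    [-0.8,0.2,0,-0.3,2],
    [-0.8,0.2,0,-0.3,2],
  ],
)

```text
time_s: 28.78
eef_pos: [0.4877, 0.094, 0.1454]
tcp_rot: [-0.0, -0.034, 0.999, 0.0]
force: [-0.9, 6.1, 1.5]
grip_width: 0.082
```

>>> drive_tool(
  rows=[
    [-1,0.3,0,-0.4,2],
    [-1,0.3,0,-0.4,2],
    [-1,0.3,0,-0.4,2],
    [-1,0.3,0,-0.4,2],
  ],
)

```text
time_s: 29.28
eef_pos: [0.4839, 0.0951, 0.1455]
tcp_rot: [0.0, -0.02, 1.0, 0.0]
force: [2.1, 4.8, 1.1]
grip_width: 0.084
```

>>> drive_tool(
  rows=[
    [-1.6,1,0,-0.6,2],
    [-1.8,0.8,0,-0.7,2],
    [-1.8,0.7,0,-0.7,2],
    [-3,1.2,0,-1.1,2],
    [-4.3,1.8,0,-1.7,2],
    [-4.3,1.9,0,-1.7,2],
    [-4.3,2,0,-1.7,2],
  ],
)

```text
time_s: 30.15
eef_pos: [0.4622, 0.1032, 0.1454]
tcp_rot: [-0.0, 0.052, 0.999, -0.001]
force: [-3.0, -6.3, 3.9]
grip_width: 0.084
```

Run:
```python
from th import *
info()
draw('side',(365,180),8,(800,600),[],'pics/p10.png')
```

```text
t 30.15 eef [0.4622 0.1032 0.1454] F [-2.97 -6.28  3.93] th_contact 0.167 door [-0.0635 -0.1442  0.1454] yaw 84.0 grip 0.08377177793442164
```

View pics/p10.png

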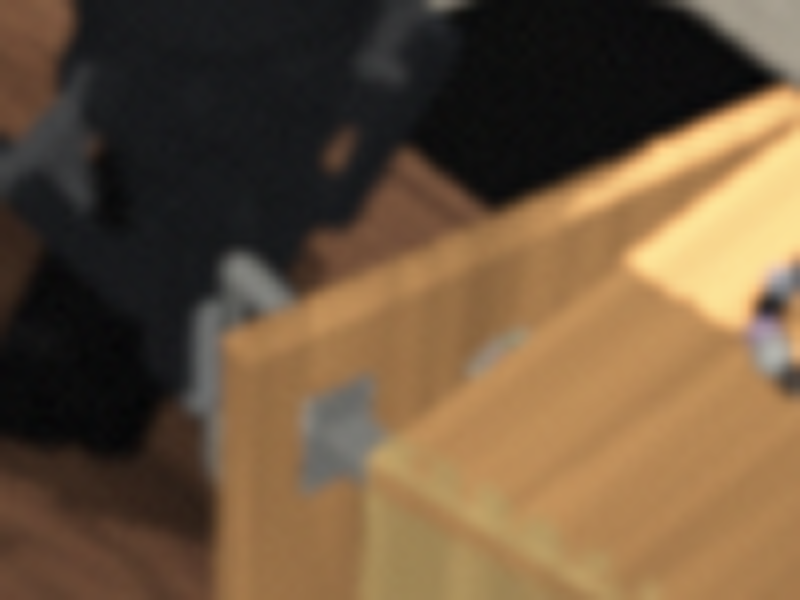

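>>> drive_tool(
  rows=[
    [-6,2,0,-2.5,2],
    [-8.1,4.4,0,-3.4,2],
    [-7.9,5,0,-3.4,2],
    [-7.6,5.5,0,-3.4,2],
  ],
)

```text
time_s: 30.7
eef_pos: [0.4326, 0.121, 0.1455]
tcp_rot: [-0.0, 0.163, 0.987, -0.001]
force: [-1.1, -2.6, 3.3]
grip_width: 0.091
```

Run:
```python
from th import *
info()
s=sense();r=(s['eef_pos']-h)[:2]*1e3;print(np.hypot(*r),r, 'F rad',s['force'][:2]@r/np.hypot(*r))
for i in range(9):
    n=Rz(-.06)[:2,:2]@r; print((n-r).round(1)); r=n
```

```text
t 30.7 eef [0.4326 0.121  0.1455] F [-1.09 -2.59  3.28] th_contact 0.387 door [-0.0635 -0.1443  0.1455] yaw 71.2 grip 0.09146686523806358
157.65254172596102 [ -95.89361739 -125.13487946] F rad 2.722464615430073
[-7.3  6. ]
[-7.   6.4]
[-6.6  6.8]
[-6.1  7.2]
[-5.7  7.5]
[-5.2  7.9]
[-4.8  8.2]
[-4.3  8.4]
[-3.7  8.7]
```

>>> drive_tool(
  rows=[
    [-7.3,6,0,-3.4,2],
    [-7,6.4,0,-3.4,2],
    [-6.6,6.8,0,-3.4,2],
    [-6.1,7.2,0,-3.4,2],
  ],
)

```text
time_s: 31.2
eef_pos: [0.4055, 0.1475, 0.1455]
tcp_rot: [-0.0, 0.279, 0.96, -0.001]
force: [-2.1, -2.2, 4.6]
grip_width: 0.09
```

>>> drive_tool(
  rows=[
    [-5.7,7.5,0,-3.4,2],
    [-5.2,7.8,0,-3.4,2],
    [-4.8,8.1,0,-3.4,2],
    [-3,5.5,0,-2.4,2],
    [0,0,0,0,2],
  ],
)

```text
time_s: 31.82
eef_pos: [0.387, 0.1768, 0.1454]
tcp_rot: [-0.0, 0.381, 0.925, -0.0]
force: [-1.0, -1.5, 4.2]
grip_width: 0.085
```

Run:
```python
from th import *
info()
s=sense();r=(s['eef_pos']-h)[:2]*1e3;print(np.hypot(*r),r, 'F rad',s['force'][:2]@r/np.hypot(*r),'th',.05+np.arctan2(-r[0],-r[1])-.2287)
draw('side',(350,180),8,(800,600),[],'pics/p11.png')
draw('top',(235,290),8,(800,600),[],'pics/p12.png')
```

```text
t 31.825 eef [0.387  0.1768 0.1454] F [-0.99 -1.46  4.16] th_contact 0.848 door [-0.0635 -0.1443  0.1454] yaw 45.2 grip 0.08541804994641927
157.61010610257384 [-141.52385557  -69.36817607] F rad 1.5353623415973805 th 0.9363582513906977
```

View pics/p11.png

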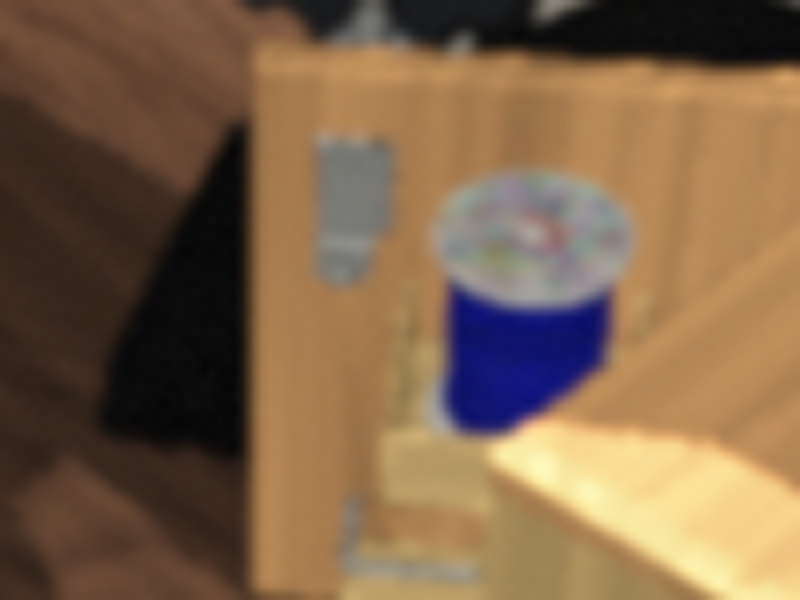

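View pics/p12.png

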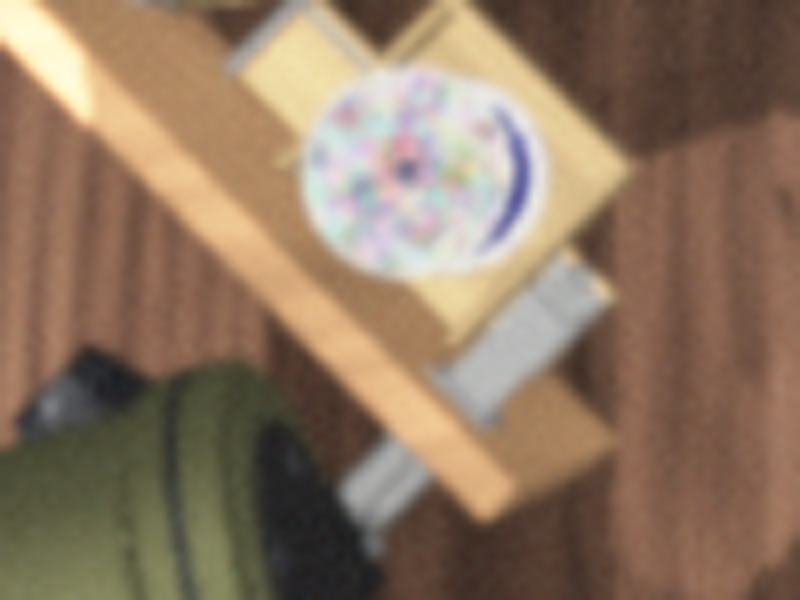

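>>> drive_tool(
  rows=[
    [0,0,0,0,14],
    [0,0,0,0,20],
    [0,0,0,0,36],
    [0,0,0,0,36],
    [-4,4,0,0,36],
    [-12,12,0,0,36],
    [-16,16,0,0,36],
    [0,0,0,0,36],
  ],
)

```text
time_s: 32.92
eef_pos: [0.3543, 0.2096, 0.1452]
tcp_rot: [-0.0, 0.38, 0.925, 0.0]
force: [-0.2, -0.1, -0.2]
grip_width: 0.42
```

>>> drive_tool(
  rows=[
    [-4,4,20,0,36],
    [0,0,40,0,36],
    [0,0,30,0,36],
    [0,0,0,0,36],
    [0,0,0,0,36],
    [0,0,0,0,36],
  ],
)

```text
time_s: 33.67
eef_pos: [0.3508, 0.2122, 0.2335]
tcp_rot: [-0.001, 0.381, 0.925, -0.001]
force: [-0.4, 0.4, -0.3]
grip_width: 0.422
```

Run:
```python
from th import *
info()
draw('side',(350,180),8,(800,600),[],'pics/p13.png')
draw('top',(235,290),8,(800,600),[],'pics/p14.png')
obs=collect(2,('strike','handle','rack','spool'))
qq,r=fit(obs,(*q[:3],.94),(0,0,0,1)); print('th',qq[3])
m2,h2,D2=model(qq)
for o in obs['spool']: print((D2.T@(np.array(o)-m2['rack'])).round(4))
p=snap('side','fin')
for l in('wax_jar','wax_lid','dish'): print(l,[(np.round(d['location'],3).tolist()) for d in mark_of(l,p)[:1]])
```

```text
t 33.675 eef [0.3508 0.2122 0.2335] F [-0.39  0.37 -0.29] th_contact 1.171 door [-0.0635 -0.1695  0.2335] yaw 45.2 grip 0.42234429936963
th 0.916136249187507
[ 0.294  -0.1113 -0.1145]
[-0.0056 -0.0028  0.0002]
[-0.0754 -0.0482  0.0487]
[ 0.0063  0.0026 -0.0001]
[-0.0004 -0.0009  0.0009]
wax_jar [[0.607, -0.055, 0.001]]
wax_lid [[0.616, -0.132, -0.002]]
dish [[0.487, -0.274, -0.003]]
```

View pics/p13.png

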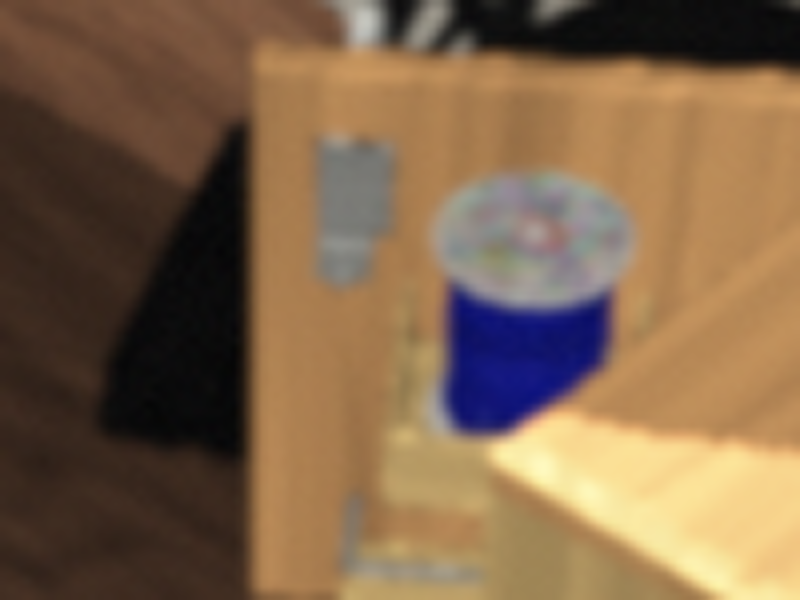

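View pics/p14.png

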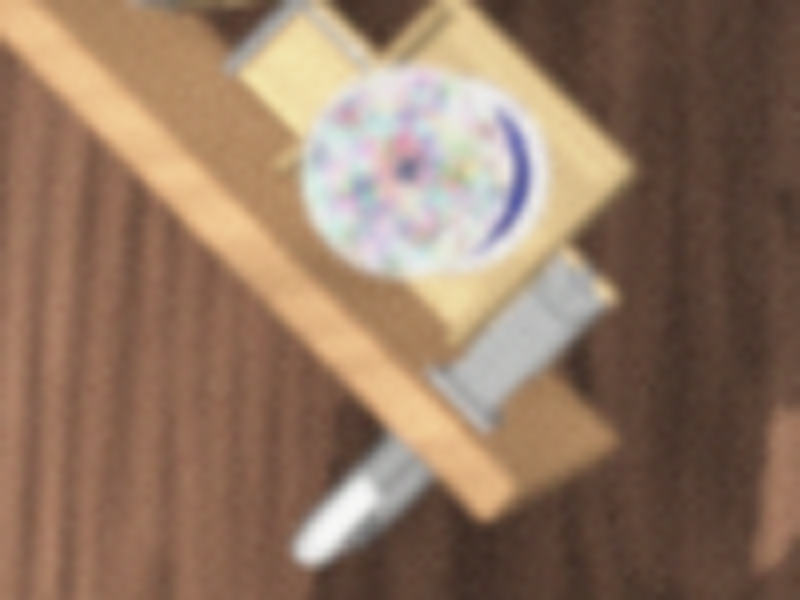

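Both pictures show the door still, about 0.92 rad open, with the spool upright in its rack at side (535, 235) and top (420, 170), and the hand clear.

```bash
python3 -c "
from station import finish_job
print(finish_job())"
```

```text
the job is handed in; nothing more can be done
None
```

The catch held the loaded door shut and let it be pulled open again, and I handed the job in at about 34 s of the 69 s allowed.

- **Loading:** I stood the blue spool in the rack of the open door and let it go. While I opened the fingers, one leaned on the strike with about 5 N from the side for a moment. I backed it off before lifting.
- **Shutting:** I pushed on the bar with closed fingers. The force rose to about 6.5 N, then dropped to zero as the hand jumped about 2.4 mm, which was the snap. I stopped there, backed off about 23 mm, and the pictures showed the door holding shut with the hand clear of it.
- **Opening:** I gripped the bar along the door's width and pulled. It came out of the catch at about 4.5 N, and I opened the door in an arc, let go and withdrew.

**Last checks:**
- **Door:** it stands about 0.92 rad open.
- **Spool:** it is upright in the rack. The pictures agree, and the network readings put it 1 to 7 mm from the rack's middle. They are only good to about 4 mm and scatter, and two were plain misdetections.
- **Bystanders:** the jar, its lid and the dish read within about 7 mm of their first positions. That is within the networks' error, and I never came near them.
- **Catch force:** the force on the strike itself was never measured, only the force at the wrist, so the 14.5 N limit is judged from that.

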